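# Turn the soldered boards chip side up along the block and put the brush away

### The arm

A 6-joint arm with a two-finger parallel gripper is mounted at the origin on the work surface. World frame = base frame: x ahead of the robot, y to its left, z up, the work surface at z = 0. Lengths are in m, angles in degrees, forces in N, time in s.
With the tool pointing down it reaches from about 0.35 to 0.875 m from the base axis. Payload 4.2 kg.
Tool frame: the origin (TCP) lies midway between the tips of the shut fingers; the grasp point (between the pads) lies 19 mm behind it; z points along the fingers, x is the direction in which the jaws open and shut, and the axes are right-handed (so a half turn about z gives the same grasp; the last joint's range is limited). The gripper opens to 87 mm and grips with 3 to 60 N. Pads are 19 mm wide; open, the fingers measure 117 mm over their backs; the gripper's body (75 mm by 190 mm) begins 51 mm behind the grasp point.
Start: joints at [81.566, 22.042, 0.453, 0, -68.411, -14.817], TCP at [0.247, 0.574, 0.223] pointing down, gripper open.
Joint ranges: [-179.83, 179.83], [-69.29, 118.12], [-61.27, 80.66], [-181.25, 117.63], [-171.15, -9.14], [-177.46, 177.46]. Speed limits (degrees/s): [159.86, 159.86, 180, 180, 180, 180].

### API

Orientations are given as a 3x3 rotation matrix whose columns are the frame's x, y, z axes.
In Python, from station import sense, capture, finish_job, find_in gives the robot as it stands.
- The arm moves only by the shell command python3 -m creep 'ROWS'. ROWS is JSON, a list of rows, each a list of 7 numbers: the shift along the tool's x, y, z in mm, then the turn, a rotation vector about the tool's x, y, z in degrees, then the opening, from 0 (shut) to 1 (fully open). A call has exactly 10 rows; each row shifts and turns the commanded pose from where the row before left it, along the tool's axes as they then stand; what a row does not reach is not made up. A row lasts 1/8 s, in which the tool goes at most 62.5 mm and 10.7 degrees, less where a joint would pass 70% of its speed; a pose out of reach is approached as far as the arm can. A call with a gripper value outside its range is refused whole. The fingers move at their own pace and stop on an object; the grip force is fixed at half the most. Time passes only in rows, so rows that do not move let the fingers close, or fill a call up. It gives the time, the measured TCP pose, the force and the opening at its end, in the units of the state.
- sense(): the state, without advancing time (a new reading comes with each control period).
- capture(name): name is "scene" or "top" or "wrist"; returns a dict with "color" (480x640x3 uint8, blue, green, red), "vertical_fov" (degrees; the focal length in pixels is half the picture's height over the tangent of half this angle, whatever the lens; pixels are square), "cx", "cy" (the principal point, pixels), "R" (3x3) and "t" (3): a world point X has camera coordinates R X + t. Camera axes: x right, y down, z forward; pixel columns grow to the right and rows downward; lengths in m; the calibration is good to about 2 mm. A picture is of the moment at which its call begins. There is no depth.
- finish_job(): hands the job in, once; it reports no verdict.
Trained networks look in the newest picture that a camera, given by its name, has taken for a name from the list of things; names that differ only in an ending like _2 or _b are one class to them, and where a whole thing is asked for, a point or a joint stands for the part that bears it (a point fixed in the world has none). Each returns a list of dicts, best first, with "p" (0 to 1); they miss things now and then, are a little off and sometimes report something else, mostly with a low value. They report only what shows in the picture. A call takes as long as a camera call. They do not tell look-alikes from the thing itself.
- find_in(camera, name): "xy" ([column, row] in pixels, amid what is visible of it).
The state is a dict: "time_s": time; "joints": joint angles; "joint_velocities": joint speeds; "effort": joint torques, N m; "tcp_pos": TCP position; "ee_rot": TCP orientation; "wrist_force": force on the tool from outside, world axes, zero at the start; "moment": the same for the moment, N m; "gripper_width": opening from 0.0 (shut) to 1.0 (fully open).
Only numpy, scipy, OpenCV 4.12 (cv2) and the standard library are available. Lean on these libraries where they do the work, as an engineer would, in place of code of your own. Each camera call takes 0.05 s, during which the arm holds its last target. There are 200 camera calls.

### The job

The framed circuit boards lying solder side up on the desk are cleaned. Turn every one of them over, standing them up against the front of the long alignment block to do it, so that all lie flat on the desk chip side up, side by side along the block, each with a short edge square and flush against the block's front face. Also put the flux brush back in its glass vial, bristles up and handle right down to the bottom, and leave the other things on the desk where they are.

Things in the scene. Friction and masses are not known exactly. Their poses are not given: they have to be found in the camera images.
- board1: framed circuit board, a flat slab 76 x 60 x 10 mm (x, y, z), 0.11 kg, black plastic frame round a green board, black chips recessed in one face and rows of silver solder joints in the other. Origin at the slab's centre, x along its 76 mm length, z out of the solder face (so z points up at the start and must point down at the end). Lies flat on the desk at the start. May be absent.
- board2: framed circuit board, a flat slab 76 x 60 x 10 mm (x, y, z), 0.11 kg, black plastic frame round a green board, black chips recessed in one face and rows of silver solder joints in the other. Origin at the slab's centre, x along its 76 mm length, z out of the solder face (so z points up at the start and must point down at the end). Lies flat on the desk at the start. May be absent.
- board3: framed circuit board, a flat slab 76 x 60 x 10 mm (x, y, z), 0.11 kg, black plastic frame round a green board, black chips recessed in one face and rows of silver solder joints in the other. Origin at the slab's centre, x along its 76 mm length, z out of the solder face (so z points up at the start and must point down at the end). Lies flat on the desk at the start. May be absent.
- block_face (a point): middle of the lower edge of the front face of the alignment block, a fixed anodized aluminium bar 340 mm long, 40 mm deep and 40 mm high standing on the desk. x points from the face into the block (away from the robot), y along the bar, z up. The front face runs from y = -170 to +170 mm and stands from z = 0 (the desk) to 40 mm. Three boards fit along it with about 45 mm between them.
- block: the alignment block itself. Origin at the centre of its underside, axes as block_face.
- brush: flux brush, a straight round rod 8 mm in diameter and 125 mm long, 20 g: a bare aluminium handle with a 20 mm tuft of bristles of the same width at the top. Origin at the handle's bottom end, z along the rod towards the bristles. At the start it stands upright in the middle hole of a fixed drilled wooden stand (50 x 70 x 35 mm high), 28 mm deep in the wood.
- vial_floor (a point): centre of the inner floor of the brush's amber glass vial, a fixed upright tube of inner diameter 12.6 mm and outer diameter 20 mm in a round steel foot 48 mm wide and 14 mm high; this point is 15 mm above the desk. z up.
- vial_mouth (a point): centre of the vial's open mouth, 58 mm above its inner floor and 73 mm above the desk. z up.
- socket: tan ceramic chip socket 52 x 18 x 9 mm, a bystander. Origin at the centre of its underside.
- connector: green plastic edge connector 88 x 12 x 14 mm, a bystander. Origin at the centre of its underside.
- tin: chrome parts tin 100 x 75 x 32 mm, a bystander at the side. Origin at the centre of its underside.
- spool: spool 56 mm wide and 40 mm high standing on end, a bystander at the side. Origin at the centre of its underside.
- jar: amber jar 44 mm wide, 50 mm high with a black cap, a bystander behind the block. Origin at the centre of its underside.
- screwdriver: screwdriver 170 mm long, a bystander lying at the side. x runs along it from handle to tip.
- spanner: spanner 140 mm long, a bystander lying at the side. x runs along it from handle to tip.
Things that resemble listed ones, but are neither listed nor needed, are in the scene too. What is shaped like the board1 but red is not meant. Leave any purple look-alike of the board3 alone.

How it is judged (in metres and radians):
On the way:
1. a board stands tipped up on edge against the alignment block (((angle between board1's own z axis and vertical between 0.8 and 2.3 rad and x of board1 in the frame of block_face above -0.06 m and contact force between board1 and block above 0.05 N) or (angle between board2's own z axis and vertical between 0.8 and 2.3 rad and x of board2 in the frame of block_face above -0.06 m and contact force between board2 and block above 0.05 N) or (angle between board3's own z axis and vertical between 0.8 and 2.3 rad and x of board3 in the frame of block_face above -0.06 m and contact force between board3 and block above 0.05 N))), for 0.1 s.
At the end, for the whole second after the job is handed in: every board present rests flat, chip side up (within 5 deg), square to the block face within 4.5 deg, short edge within 4 mm of the face, centre within 145 mm of the block middle; the brush stands bristles up in the vial, handle end within 6 mm of the floor (angle between each of board1, board2, board3's own z axis and vertical above 3.05 rad and height (world z) of each of board1, board2, board3 below 0.008 m and x of board1 in the frame of block_face between -0.042 and -0.034 m and y of board1 in the frame of block_face between -0.145 and 0.145 m and angle between the x axis of each of board1, board2, board3 and the x axis of block_face, either way round below 0.08 rad and linear speed of each of board1, board2, board3 below 0.02 m/s and x of board2 in the frame of block_face between -0.042 and -0.034 m and y of board2 in the frame of block_face between -0.145 and 0.145 m and x of board3 in the frame of block_face between -0.042 and -0.034 m and y of board3 in the frame of block_face between -0.145 and 0.145 m and z of brush in the frame of vial_floor below 0.006 m and horizontal distance between brush and vial_floor below 0.008 m and angle between brush's own z axis and vertical below 0.25 rad); the robot touches nothing.
It fails at once if a bystander (socket, connector, tin, spool, jar, screwdriver, spanner) is moved more than 3 cm (distance of any of socket, connector, tin, spool, jar, screwdriver, spanner from where it was at the start of the episode above 0.03 m).
Of board1, board2, board3 only 2 to 3 are there at a start; the rules pass over those that are not, and their reading is None.
At some moment in a run one of board1, board2, board3 may be knocked a few centimetres aside while the robot is not near it.
It also fails if it takes over 210 s, if anything falls off the work surface, if the arm or the gripper's body presses on something with over 40 N, if the wrist force passes 120 N, or if a joint passes its speed limit or range.

## Working session

There is one attempt and no reset: what is moved stays moved. The work goes in short steps, Python scripts to look and compute and a shell command to move; the robot and the scene stay as the last step left them, time stands still between calls to the robot, and variables do not carry over. Pictures are saved under pics/ and viewed, about 12 in all and at most 16, crops included, and the job is handed in when it is done.

```bash
mkdir -p pics; ls
cat > h.py <<'E'
import numpy as np, cv2
from station import sense, capture, finish_job, find_in
def cam(n):
    c=capture(n); im=c["color"]; f=im.shape[0]/2/np.tan(np.radians(c["vertical_fov"]/2))
    return im,dict(f=f,cx=c["cx"],cy=c["cy"],R=np.array(c["R"]),t=np.array(c["t"]))
def back(c,uv,z=0.):
    d=c["R"].T@np.array([(uv[0]-c["cx"])/c["f"],(uv[1]-c["cy"])/c["f"],1.]); o=-c["R"].T@c["t"]
    return o+d*(z-o[2])/d[2]
def proj(c,X):
    p=c["R"]@np.array(X)+c["t"]; return np.array([c["f"]*p[0]/p[2]+c["cx"],c["f"]*p[1]/p[2]+c["cy"]])
E
python3 - <<'E'
from h import *
s=sense(); print({k:np.round(v,3).tolist() for k,v in s.items()})
for n in ["scene","top","wrist"]:
    im,c=cam(n); cv2.imwrite(f"pics/{n}0.png",im); print(n,c["f"],c["cx"],c["cy"],np.round(-c["R"].T@c["t"],3),np.round(c["R"][2],2))
    for k in ["board1","block","brush","vial_mouth","socket","connector"]:
        print(k,[(np.round(d["xy"]).tolist(),round(d["p"],2),np.round(back(c,d["xy"],0.01)[:2],3).tolist()) for d in find_in(n,k)])
E
```

```text
pics
{'time_s': 0.0, 'joints': [81.567, 22.088, 0.377, -0.028, -68.412, -14.816], 'joint_velocities': [0.025, -0.09, 0.071, -0.045, 0.043, 0.005], 'effort': [0.0, -39.066, 18.741, 4.22, 0.011, -0.0], 'tcp_pos': [0.246, 0.574, 0.221], 'ee_rot': [[-0.395, -0.919, -0.001], [-0.919, 0.395, -0.002], [0.002, -0.0, -1.0]], 'wrist_force': [0.949, 0.596, -0.325], 'moment': [0.006, 0.038, 0.061], 'gripper_width': 0.999}
scene 523.7836039942069 318.2010373821326 240.41262857531007 [1.381 0.349 0.751] [-0.75 -0.31 -0.58]
board1 [([274.0, 204.0], 0.95, [0.314, -0.222]), ([274.0, 241.0], 0.86, [0.469, -0.145]), ([399.0, 239.0], 0.86, [0.339, 0.132]), ([321.0, 257.0], 0.73, [0.483, -0.015]), ([315.0, 220.0], 0.64, [0.342, -0.089]), ([395.0, 269.0], 0.58, [0.458, 0.157]), ([492.0, 269.0], 0.23, [0.372, 0.359])]
block [([287.0, 312.0], 0.6, [0.681, -0.008])]
brush [([395.0, 270.0], 0.56, [0.462, 0.157]), ([197.0, 209.0], 0.55, [0.417, -0.396])]
vial_mouth [([474.0, 297.0], 0.81, [0.486, 0.336])]
socket [([202.0, 266.0], 0.66, [0.62, -0.25]), ([320.0, 258.0], 0.44, [0.487, -0.014])]
connector []
top 526.1160348802252 317.2716126532957 239.35057092855806 [ 0.432 -0.016  1.101] [ 0.09  0.03 -1.  ]
board1 [([261.0, 340.0], 0.87, [0.325, 0.129]), ([396.0, 270.0], 0.86, [0.463, -0.15]), ([247.0, 276.0], 0.82, [0.456, 0.158]), ([367.0, 329.0], 0.75, [0.344, -0.088]), ([330.0, 264.0], 0.65, [0.478, -0.014])]
block [([334.0, 157.0], 0.81, [0.703, -0.026])]
brush [([487.0, 233.0], 0.49, [0.538, -0.34])]
vial_mouth [([162.0, 258.0], 0.94, [0.496, 0.337])]
socket [([442.0, 197.0], 0.68, [0.614, -0.25])]
connector [([191.0, 177.0], 0.49, [0.666, 0.277])]
wrist 358.37963014312925 316.8956411497785 230.58733085627773 [0.315 0.545 0.384] [-0.25  0.11 -0.96]
board1 []
block []
brush []
vial_mouth []
socket []
connector []
```

View pics/top0.png

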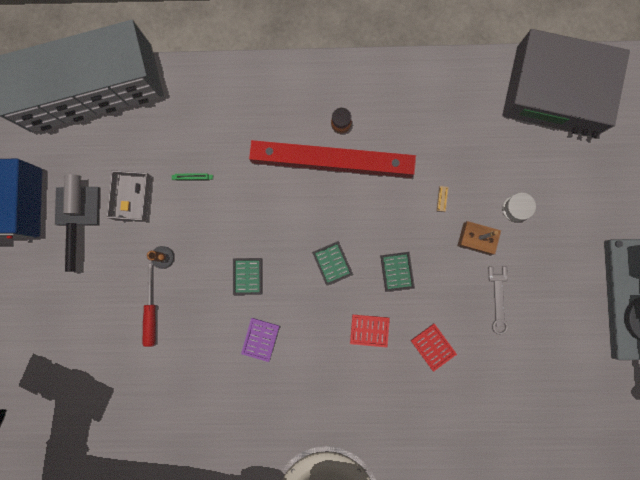

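View pics/scene0.png

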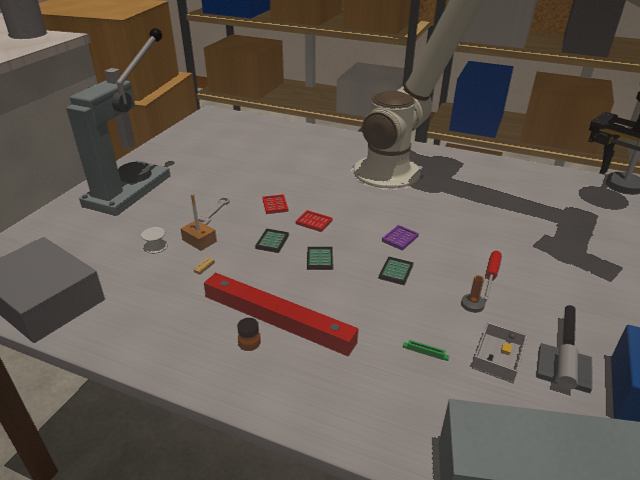

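Top view: three green boards at (248,276), (332,263) and (398,271) are the ones meant. The purple board at (262,340) and the red ones at (370,330) and (433,347) are look-alikes, to be left alone. The red block runs from (250,150) to (415,167). The brush stands in the wooden stand at (480,238). The vial is at (161,257), close to the screwdriver tip. Next I measure them.

```bash
cat >> h.py <<'E'
from scipy.spatial.transform import Rotation as Ro
from scipy.linalg import fractional_matrix_power as fmp
def comps(mask,amin):
    n,l,s,ct=cv2.connectedComponentsWithStats(mask.astype(np.uint8)); return [(np.argwhere(l==i)[:,::-1],s[i],ct[i]) for i in range(1,n) if s[i][4]>amin]
def boards(n="top",z=0.01,amin=200,save=None):
    im,c=cam(n); h=cv2.cvtColor(im,cv2.COLOR_BGR2HSV)
    m=((h[...,0]>60)&(h[...,0]<95)&(h[...,1]>60)&(h[...,2]>30)).astype(np.uint8)
    m=cv2.morphologyEx(m,cv2.MORPH_CLOSE,np.ones((5,5)))
    out=[]
    for p,s,ct in comps(m,amin):
        w=np.array([back(c,q,z)[:2] for q in p])*1000
        (cx,cy),(a,b),an=cv2.minAreaRect(w.astype(np.float32))
        yaw=an if a>b else an+90
        yaw=(yaw+90)%180-90
        out.append((np.round([cx,cy,yaw,max(a,b),min(a,b)],1).tolist(),np.round(ct).tolist()))
    if save: cv2.imwrite(save,im)
    return out,im,c
def pose():
    s=sense(); T=np.eye(4); T[:3,:3]=s["ee_rot"]; T[:3,3]=s["tcp_pos"]; return T,s
def target(xyz,yaw,tilt=0):
    """tool down, x (jaw) along world (cos yaw, sin yaw); tilt>0 turns tool z from down towards the tool's -(z x x) ... forward"""
    y=np.radians(yaw); X=np.array([np.cos(y),np.sin(y),0]); Z=np.array([0,0,-1.]); Y=np.cross(Z,X)
    R=np.stack([X,Y,Z],1); T=np.eye(4); T[:3,:3]=R@Ro.from_euler("x",tilt,degrees=True).as_matrix(); T[:3,3]=np.array(xyz)/1000; return T
def rel(A,B,n=1):
    M=np.linalg.inv(A)@B; 
    tot=(M[:3,3]*1000,np.degrees(Ro.from_matrix(M[:3,:3]).as_rotvec()))
    k=M if n==1 else np.real(fmp(M,1/n))
    row=np.r_[k[:3,3]*1000,np.degrees(Ro.from_matrix(k[:3,:3]).as_rotvec())]
    print("tot",np.round(tot[0],1),np.round(tot[1],1),"| row/%d"%n,np.round(row,2).tolist()); return B
E
python3 - <<'E'
from h import *
o,im,c=boards(save="pics/t1.png")
for b in o: print(b)
h=cv2.cvtColor(im,cv2.COLOR_BGR2HSV)
m=((h[...,0]<8)|(h[...,0]>172))&(h[...,1]>120)
for p,s,ct in comps(m,1200):
    v=np.median(h[p[:,1],p[:,0],2]); print(s,ct,v)
    q=np.array([p_ for p_ in p]); t=q[h[q[:,1],q[:,0],2]>v*0.8]
    print(cv2.boxPoints(cv2.minAreaRect(t.astype(np.float32))).round(1).tolist())
for z in (0,.04): print([np.round(back(c,q,z)*1000) for q in [(250,160),(413.5,177)]])
cv2.imwrite("pics/crop1.png",cv2.resize(im[120:300,140:520],None,fx=2.1,fy=2.1,interpolation=cv2.INTER_CUBIC))
E
```

```text
([781.7, -469.6, 74.6, 98.0, 15.2], [544.0, 116.0])
([668.4, 275.1, 88.9, 85.5, 12.9], [192.0, 176.0])
([480.0, -18.3, 22.3, 65.3, 50.4], [332.0, 263.0])
([461.0, -152.2, 6.5, 65.6, 49.3], [397.0, 271.0])
([456.3, 159.5, -0.2, 64.4, 48.1], [247.0, 276.0])
[ 249  140  167   37 3485] [331.97934003 158.09698709] 159.0
[[248.6999969482422, 158.8000030517578], [250.5, 139.8000030517578], [415.29998779296875, 154.8000030517578], [413.6000061035156, 173.8000030517578]]
[array([703., 153.,   0.]), array([ 659., -194.,    0.])]
[array([693., 147.,  40.]), array([ 651., -187.,   40.])]
```

View pics/crop1.png

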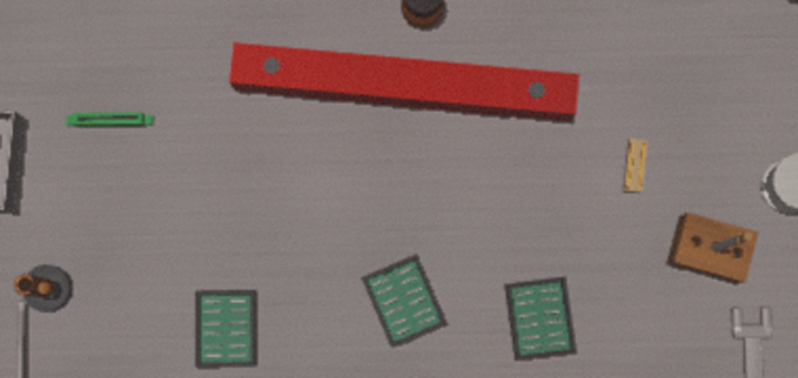

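```bash
cat > fitblk.py <<'E'
from h import *
from scipy.optimize import minimize
im,c=cam("top"); h=cv2.cvtColor(im,cv2.COLOR_BGR2HSV)
m=(((h[...,0]<10)|(h[...,0]>170))&(h[...,1]>110)&(h[...,2]>25)).astype(np.uint8)
m[:130]=0; m[190:]=0; m[:,:235]=0; m[:,425:]=0
m=cv2.morphologyEx(m,cv2.MORPH_CLOSE,np.ones((5,5)))
S=8
M=cv2.resize(m[130:190,235:425],None,fx=S,fy=S,interpolation=cv2.INTER_LINEAR)
def cost(q):
    y=np.radians(q[2]); R=np.array([[np.cos(y),-np.sin(y)],[np.sin(y),np.cos(y)]])
    P=[]
    for x in (0,40):
        for yy in (-170,170):
            for z in (0,40):
                w=R@[x,yy]+q[:2]; P.append((proj(c,[w[0]/1e3,w[1]/1e3,z/1e3])-[235,130]+.5)*S)
    D=np.zeros_like(M); cv2.fillConvexPoly(D,cv2.convexHull(np.array(P,np.float32)).round().astype(np.int32),1)
    return (D^M).sum()/S/S
best=min((minimize(cost,[680+dx,-20,7],method="Nelder-Mead",options=dict(initial_simplex=[[680+dx,-20,7],[690+dx,-20,7],[680+dx,-10,7],[680+dx,-20,9]])) for dx in (-8,0,8)),key=lambda r:r.fun)
print("block_face x,y,yaw",best.x.round(1),best.fun,m.sum())
E
python3 fitblk.py
python3 - <<'E'
from h import *
T,s=pose(); rel(T,target([480,-18,120],-67.7),20)
E
```

```text
block_face x,y,yaw [677.6 -19.1  -6.5] 228.390625 3703
tot [ 452.1 -448.1  102.6] [ -0.    0.  -45.5] | row/20 [30.06, -12.83, 5.13, -0.0, 0.0, -2.28]
```

```bash
R='[30,-12.8,4,0,0,-2.28,1]'; python3 -m creep '[[30,-12.8,4,0,0,-2.28,1],[30,-12.8,4,0,0,-2.28,1],[30,-12.8,4,0,0,-2.28,1],[30,-12.8,4,0,0,-2.28,1],[30,-12.8,4,0,0,-2.28,1],[30,-12.8,4,0,0,-2.28,1],[30,-12.8,4,0,0,-2.28,1],[30,-12.8,4,0,0,-2.28,1],[30,-12.8,4,0,0,-2.28,1],[30,-12.8,4,0,0,-2.28,1]]'; python3 -m creep '[[30,-12.8,2,0,0,-2.28,1],[30,-12.8,2,0,0,-2.28,1],[30,-12.8,2,0,0,-2.28,1],[30,-12.8,2,0,0,-2.28,1],[30,-12.8,2,0,0,-2.28,1],[30,-12.8,2,0,0,-2.28,1],[30,-12.8,2,0,0,-2.28,1],[30,-12.8,2,0,0,-2.28,1],[30,-12.8,2,0,0,-2.28,1],[30,-12.8,2,0,0,-2.28,1]]'
python3 - <<'E'
from h import *
T,s=pose(); print(np.round(s["joints"],2),np.round(s["tcp_pos"],4))
o,im,c=boards("wrist",amin=1500,save="pics/w1.png")
for b in o: print(b)
print(np.round(-c["R"].T@c["t"],3),np.round(c["R"],2).tolist())
E
```

```text
time_s: 2.4
tcp_pos: [0.3038, 0.2543, 0.1828]
ee_rot: [[-0.006, -1.0, 0.001], [-1.0, 0.006, 0.001], [-0.001, -0.001, -1.0]]
wrist_force: [0.1, -0.4, 0.1]
gripper_width: 0.999
time_s: 3.65
tcp_pos: [0.4805, -0.0177, 0.1627]
ee_rot: [[0.381, -0.924, 0.001], [-0.924, -0.381, 0.0], [0.0, -0.001, -1.0]]
wrist_force: [-0.1, 0.3, -0.8]
gripper_width: 1.0
[ 1.730e+01  1.125e+01 -2.434e+01  1.000e-02 -5.437e+01  9.511e+01] [ 0.4805 -0.0177  0.1627]
([456.7, 156.5, 0.3, 65.5, 48.7], [121.0, 164.0])
([481.5, -19.0, 22.4, 64.7, 50.2], [319.0, 214.0])
[0.55  0.011 0.325] [[0.38, -0.92, 0.0], [-0.89, -0.37, 0.27], [-0.25, -0.1, -0.96]]
```

View pics/w1.png

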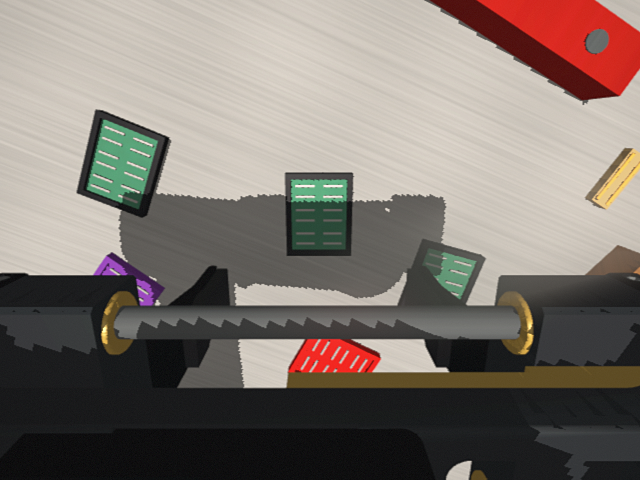

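Wrist view: the middle board at (319,214) is centred ahead of the jaws, green with a dark frame. Wrist and top measurements agree within 1.5 mm. I'll grip it 18 mm towards its far end with the tool tilted 15° back.

Run:
```python
from h import *
T,s=pose(); A=target([498,-12,45],-67.6,-15); rel(T,A,6); B=rel(A,target([498,-12,5],-67.6,-15),3)
```

```text
tot [ -1.1 -16.7 117.5] [-15.1  -0.1  -0. ] | row/6 [-0.16, -4.92, 19.21, -2.51, -0.01, -0.0]
tot [  0.  -10.4  38.6] [0. 0. 0.] | row/3 [0.0, -3.45, 12.88, -0.0, 0.0, -0.0]
```

```bash
python3 -m creep '[[-0.2,-4.9,19.2,-2.51,0,0,1],[-0.2,-4.9,19.2,-2.51,0,0,1],[-0.2,-4.9,19.2,-2.51,0,0,1],[-0.2,-4.9,19.2,-2.51,0,0,1],[-0.2,-4.9,19.2,-2.51,0,0,1],[-0.2,-4.9,19.2,-2.51,0,0,1],[0,-3.45,12.9,0,0,0,1],[0,-3.45,12.9,0,0,0,1],[0,-3.45,12.9,0,0,0,1],[0,0,0,0,0,0,1]]'
python3 -m creep '[[0,0,0,0,0,0,0.4],[0,0,0,0,0,0,0.4],[0,0,0,0,0,0,0.4],[0,0,0,0,0,0,0.4],[0,0,0,0,0,0,0.4],[0,0,0,0,0,0,0.4],[0,0,0,0,0,0,0.4],[0,0,0,0,0,0,0.4],[0,0,0,0,0,0,0.4],[0,0,0,0,0,0,0.4]]'
```

```text
time_s: 4.95
tcp_pos: [0.4937, -0.0097, 0.0045]
ee_rot: [[0.38, -0.893, -0.242], [-0.925, -0.367, -0.099], [-0.0, 0.261, -0.965]]
wrist_force: [0.3, -0.1, -0.2]
gripper_width: 1.0
time_s: 6.2
tcp_pos: [0.495, -0.0094, 0.0055]
ee_rot: [[0.381, -0.893, -0.239], [-0.925, -0.367, -0.099], [0.0, 0.259, -0.966]]
wrist_force: [1.0, -1.5, 5.3]
gripper_width: 0.682
```

```bash
cat >> h.py <<'E'
BX,BY,BW=677.5,-19.1,-6.8
def blk(x,y,z,tilt=0):
    a=np.radians(BW); c_,s_=np.cos(a),np.sin(a)
    return target([BX+c_*x-s_*y,BY+s_*x+c_*y,z],BW-90,tilt)
def inblk(p):
    a=np.radians(BW); d=np.array(p[:2])*1000-[BX,BY]; return np.round([np.cos(a)*d[0]+np.sin(a)*d[1],-np.sin(a)*d[0]+np.cos(a)*d[1],p[2]*1000],1)
E
python3 - <<'E'
from h import *
T,s=pose(); A=T.copy(); A[2,3]+=.05; rel(T,A,2); B=blk(-60,0,140,10);rel(A,B,8); rel(B,blk(-30,0,120,55),10)
E
```

```text
tot [  0.   13.  -48.3] [0. 0. 0.] | row/2 [0.01, 6.48, -24.15, 0.0, 0.0, 0.0]
tot [  49.2  -87.  -110.8] [24.5 -1.3 29.4] | row/8 [3.31, -14.58, -11.65, 3.06, -0.16, 3.67]
tot [  0.  -26.1  24.9] [45.  0.  0.] | row/10 [-0.0, -1.62, 3.32, 4.5, 0.0, 0.0]
```

```bash
python3 -m creep '[[0,6.5,-24.2,0,0,0,0.4],[0,6.5,-24.2,0,0,0,0.4],[3.3,-14.6,-11.65,3.06,-0.16,3.67,0.4],[3.3,-14.6,-11.65,3.06,-0.16,3.67,0.4],[3.3,-14.6,-11.65,3.06,-0.16,3.67,0.4],[3.3,-14.6,-11.65,3.06,-0.16,3.67,0.4],[3.3,-14.6,-11.65,3.06,-0.16,3.67,0.4],[3.3,-14.6,-11.65,3.06,-0.16,3.67,0.4],[3.3,-14.6,-11.65,3.06,-0.16,3.67,0.4],[3.3,-14.6,-11.65,3.06,-0.16,3.67,0.4]]'
python3 -m creep '[[0,-1.6,3.3,4.5,0,0,0.4],[0,-1.6,3.3,4.5,0,0,0.4],[0,-1.6,3.3,4.5,0,0,0.4],[0,-1.6,3.3,4.5,0,0,0.4],[0,-1.6,3.3,4.5,0,0,0.4],[0,-1.6,3.3,4.5,0,0,0.4],[0,-1.6,3.3,4.5,0,0,0.4],[0,-1.6,3.3,4.5,0,0,0.4],[0,-1.6,3.3,4.5,0,0,0.4],[0,-1.6,3.3,4.5,0,0,0.4]]'
python3 - <<'E'
from h import *
T,s=pose(); print(np.round(s["joints"],2),inblk(s["tcp_pos"])); rel(T,blk(-30,0,120,55)); rel(T,blk(-10,0,75,57),8);
E
```

```text
time_s: 7.45
tcp_pos: [0.6168, -0.0118, 0.1383]
ee_rot: [[-0.121, -0.978, 0.17], [-0.993, 0.12, -0.021], [-0.0, -0.172, -0.985]]
wrist_force: [-0.6, 1.5, -1.1]
gripper_width: 0.682
time_s: 8.7
tcp_pos: [0.671, 0.003, 0.2298]
ee_rot: [[-0.17, -0.75, 0.639], [-0.983, 0.08, -0.167], [0.075, -0.656, -0.751]]
wrist_force: [0.4, 0.3, -2.1]
gripper_width: 0.683
[ -2.36  11.02 -42.55 117.51  -9.15 -30.65] [ -9.1  21.2 229.8]
tot [14.  88.1 70.7] [13.9 -5.1  1.2] | row/1 [13.99, 88.05, 70.66, 13.94, -5.11, 1.17]
tot [  9.6 102.5 117.5] [15.9 -5.1  1.3] | row/8 [1.88, 14.53, 13.01, 1.99, -0.64, 0.16]
```

Tilting forward ran into a wrist limit: j5 at -9° and j4 at +117°. I'll fit a kinematic model so I can plan within the limits.

```bash
cat > kin.py <<'E'
from h import *
from scipy.optimize import least_squares
import json,os
def fk(p,q):
    a1,off,d1,l2,a3,l4,d6=p; j=np.radians(q)
    ry=lambda a:Ro.from_euler("y",a).as_matrix(); rx=lambda a:Ro.from_euler("x",a).as_matrix(); rz=lambda a:Ro.from_euler("z",a).as_matrix()
    R=rz(j[0]); X=R@[a1,off,0]+[0,0,d1]; R=R@ry(j[1]); X=X+R@[0,0,l2]; R=R@ry(-j[2]); X=X+R@[l4,0,a3]
    R=R@rx(j[3])@ry(-j[4])@rx(j[5]); X=X+R@[d6,0,0]
    return X,R
def log():
    s=sense(); L=json.load(open("q.json")) if os.path.exists("q.json") else []
    L.append([list(map(float,s["joints"])),list(map(float,s["tcp_pos"])),np.array(s["ee_rot"]).tolist()]); json.dump(L,open("q.json","w"))
def fit():
    L=json.load(open("q.json")); p0=np.array([0,-.16,.3,.45,.0,.45,.25])
    f=lambda p:np.r_[np.concatenate([(fk(p,q)[0]-x)*1000 for q,x,_ in L]),(p-p0)*3]
    r=least_squares(f,p0); return r.x,f(r.x)[:-7],L
LO=np.array([-179.8,-69.3,-61.3,-181.2,-171.1,-177.4]);HI=np.array([179.8,118.1,80.6,117.6,-9.2,177.4])
RC=None
def ik(p,T,Rt,q0):
    def f(q):
        X,R=fk(p,q); return np.r_[(X-T[:3,3])*100,Ro.from_matrix((R@Rt).T@T[:3,:3]).as_rotvec()*10]
    r=least_squares(f,np.clip(q0,LO+.1,HI-.1),bounds=(LO,HI)); return r.x,np.abs(f(r.x)).max()
E
python3 - <<'E'
import json
from kin import *
L=[[[81.567,22.088,.377,-.028,-68.412,-14.816],[.2465,.574,.2215],[[-0.395,-0.919,-0.001],[-0.919,0.395,-0.002],[0.002,0,-1]]],
[[17.3,11.25,-24.34,.01,-54.37,95.11],[.4805,-.0177,.1627],[[0.381,-0.924,0.001],[-0.924,-0.381,0],[0,-0.001,-1]]]]
json.dump(L,open("q.json","w")); log()
p,res,L=fit(); print(p.round(3),res.round(1))
for q,x,R in L: print((fk(p,q)[1].T@np.array(R)).round(2).tolist())
E
```

```text
[ 0.067 -0.131  1.557  0.046 -0.377  0.717  0.744] [-27.    9.5  17.6 -21.3  23.5 -29.5   5.5 -57.2  11.9]
[[-0.0, -0.0, 1.0], [0.49, 0.87, 0.0], [-0.87, 0.49, 0.0]]
[[-0.0, 0.0, 1.0], [0.18, -0.98, 0.0], [0.98, 0.18, 0.0]]
[[-0.28, 0.01, 0.96], [-0.1, -1.0, -0.01], [0.96, -0.1, 0.28]]
```

```bash
sed -i 's/rx(j\[3\])@ry(-j\[4\])@rx(j\[5\])/rx(-j[3])@ry(-j[4])@rx(-j[5])/' kin.py
python3 - <<'E'
from kin import *
p,res,L=fit(); print(p.round(3),res.round(1))
for q,x,R in L: print((fk(p,q)[1].T@np.array(R)).round(2).tolist())
E
```

```text
[ 0.164 -0.093 -1.254  1.161  0.397 -0.167  0.072] [ -68.    -2.9  -41.5    9.9   73.2   69.7  -23.9 -132.8  -28.2]
[[0.0, -0.0, 1.0], [-0.0, 1.0, 0.0], [-1.0, -0.0, -0.0]]
[[0.0, 0.0, 1.0], [0.0, 1.0, -0.0], [-1.0, 0.0, -0.0]]
[[0.0, 0.0, 1.0], [0.0, 1.0, 0.0], [-1.0, 0.0, 0.0]]
```

```bash
python3 - <<'E'
s=open("kin.py").read()
s=s.replace("R=rz(j[0]); X=R@[a1,off,0]+[0,0,d1]","R=rz(j[0]); X=R@[a1,0,0]+[0,0,d1]")
s=s.replace("R=R@rx(-j[3])@ry(-j[4])@rx(-j[5]); X=X+R@[d6,0,0]","R=R@rx(-j[3]); X=X+R@[0,off,0]; R=R@ry(-j[4])@rx(-j[5]); X=X+R@[d6,0,0]")
s=s.replace("p0=np.array([0,-.16,.3,.45,.0,.45,.25])","p0=np.array([0,-.16,.2,.41,.0,.43,.3])")
s=s.replace("RC=None","RC=np.array([[0,0,1],[0,1,0],[-1,0,0.]])")
open("kin.py","w").write(s)
E
python3 - <<'E'
from kin import *
p,res,L=fit(); print(p.round(3),res.round(1))
q0=np.array([10,30,-30,0,-60,80.])
for y in (-100,0,100):
  for tilt,z in ((0,60),(10,60),(15,60),(20,60),(25,60),(30,60),(40,60),(50,60),(-60,60)):
    q,e=ik(p,blk(-20,y,z,tilt),RC,q0); print(y,tilt,z,q.round(0),round(e,3))
E
```

```text
[-0.    -0.16   0.161  0.565 -0.     0.422  0.307] [-0. -0. -0.  0. -0.  0. -0. -0.  0.]
-100 0 60 [  4.  33.  -6.  -0. -51.  79.] 0.0
-100 10 60 [  5.  29. -16.   3. -35.  76.] 0.0
-100 15 60 [  5.  28. -21.   7. -27.  72.] 0.0
-100 20 60 [  5.  26. -28.  15. -17.  64.] 0.0
-100 25 60 [  5.  26. -33.  21.  -9.  59.] 0.284
-100 30 60 [  4.  25. -29.   3.  -9.  77.] 0.756
-100 40 60 [-13.  25. -18. -83.  -9. 177.] 1.114
-100 50 60 [-13.  25. -18. -84.  -9. 177.] 0.8
-100 -60 60 [   1.   67.   47.   -8. -129.   81.] 0.0
0 0 60 [ 13.  33.  -6.   0. -51.  71.] 0.0
0 10 60 [ 14.  29. -16.   6. -35.  64.] 0.0
0 15 60 [ 15.  28. -23.  13. -26.  58.] 0.0
0 20 60 [ 14.  26. -32.  30. -14.  42.] 0.0
0 25 60 [ 12.  26. -37.  41.  -9.  32.] 0.603
0 30 60 [ 13.  26. -34.  28.  -9.  45.] 1.313
0 40 60 [ -6.  25. -18. -90.  -9. 177.] 1.749
0 50 60 [ -6.  25. -18. -90.  -9. 177.] 1.726
0 -60 60 [   7.   67.   49.  -15. -131.   73.] 0.0
100 0 60 [ 21.  35.  -3.  -0. -52.  62.] 0.0
100 10 60 [ 23.  31. -15.   8. -36.  54.] 0.0
100 15 60 [ 24.  29. -22.  17. -27.  45.] 0.0
100 20 60 [ 22.  28. -32.  37. -16.  27.] 0.0
100 25 60 [ 13.  26. -41.  84.  -9. -12.] 0.273
100 30 60 [  4.  26. -42. 118.  -9. -38.] 0.524
100 40 60 [  7.  26. -43. 118. -16. -41.] 1.598
100 50 60 [ 11.  28. -44. 118. -27. -48.] 2.356
100 -60 60 [  12.   68.   55.  -23. -133.   64.] 0.0
```

Run:
```python
from kin import *
p,res,L=fit()
F=np.eye(4);F[0,0]=F[1,1]=-1
for y in (-100,0,100):
  for tilt in (20,30,40,50,60,70,80):
    for nm,G in (("same",np.eye(4)),("flip",F)):
      best=None
      for j4 in (-170,-130,-90,-45,0,60,110):
        for j6 in (-150,-90,0,90,150):
          q,e=ik(p,blk(-5,y,60,tilt)@G,RC,[5,30,-30,j4,-30,j6])
          if e<.01 and (best is None or min(q[4]*-1-9,8+0*q[4])+min(181+q[3],20)>best[0]): best=(min(-q[4]-9,8)+min(181+q[3],20),q)
      if best: print(y,tilt,nm,best[1].round(0))
```

```text
-100 20 same [  5.  27. -25.  13. -18.  66.]
-100 20 flip [   5.   27.  -25.   13.  -18. -114.]
-100 50 same [ -23.   27.  -22. -122.  -15. -136.]
-100 50 flip [ -23.   27.  -22. -122.  -15.   44.]
-100 60 same [ -31.   33.  -35. -146.  -40. -104.]
-100 60 flip [ -31.   33.  -35. -146.  -40.   76.]
-100 70 same [ -34.   40.  -40. -151.  -61.  -95.]
-100 70 flip [ -34.   40.  -40. -151.  -61.   85.]
-100 80 same [ -35.   49.  -42. -152.  -81.  -90.]
-100 80 flip [ -35.   49.  -42. -152.  -81.   90.]
0 20 same [ 14.  27. -29.  26. -16.  45.]
0 20 flip [  14.   27.  -29.   26.  -16. -135.]
0 50 same [ -18.   28.  -33. -157.  -23. -104.]
0 50 flip [ -18.   28.  -33. -157.  -23.   76.]
0 60 same [ -20.   33.  -41. -164.  -45.  -95.]
0 60 flip [ -20.   33.  -41. -164.  -45.   85.]
0 70 same [ -21.   41.  -46. -165.  -67.  -91.]
0 70 flip [ -21.   41.  -46. -165.  -67.   89.]
0 80 same [ -22.   50.  -47. -165.  -86.  -88.]
0 80 flip [ -22.   50.  -47. -165.  -86.   92.]
100 20 same [ 22.  29. -29.  33. -18.  31.]
100 20 flip [  22.   29.  -29.   33.  -18. -149.]
100 40 same [  -7.   28.  -33. -181.  -10.  -90.]
100 40 flip [  -7.   28.  -33. -181.  -10.   90.]
100 50 same [  -7.   30.  -39. -180.  -29.  -90.]
100 50 flip [  -7.   30.  -39. -180.  -29.   90.]
100 60 same [  -7.   34.  -44. -180.  -48.  -90.]
100 60 flip [  -7.   34.  -44. -180.  -48.   90.]
100 70 same [  -7.   41.  -47. -180.  -69.  -90.]
100 70 flip [  -7.   41.  -47. -180.  -69.   90.]
100 80 same [  -7.   49.  -49. -180.  -88.  -90.]
100 80 flip [  -7.   49.  -49. -180.  -88.   90.]
```

Run:
```python
from kin import *
T,s=pose(); A=blk(-95,0,100,-15); rel(T,A,10); rel(A,blk(-95,0,6,-15),10)
```

```text
tot [ 15.9 150.2  43.1] [-56.  -5.  -2.] | row/10 [1.61, 12.26, 10.66, -5.6, -0.5, -0.2]
tot [  0.  -24.3  90.8] [-0. -0.  0.] | row/10 [0.0, -2.43, 9.08, 0.0, -0.0, 0.0]
```

```bash
python3 -m creep '[[1.6,12.3,10.7,-5.6,-0.5,-0.2,0.4],[1.6,12.3,10.7,-5.6,-0.5,-0.2,0.4],[1.6,12.3,10.7,-5.6,-0.5,-0.2,0.4],[1.6,12.3,10.7,-5.6,-0.5,-0.2,0.4],[1.6,12.3,10.7,-5.6,-0.5,-0.2,0.4],[1.6,12.3,10.7,-5.6,-0.5,-0.2,0.4],[1.6,12.3,10.7,-5.6,-0.5,-0.2,0.4],[1.6,12.3,10.7,-5.6,-0.5,-0.2,0.4],[1.6,12.3,10.7,-5.6,-0.5,-0.2,0.4],[1.6,12.3,10.7,-5.6,-0.5,-0.2,0.4]]'
python3 - <<'E'
from kin import *
T,s=pose(); log(); print(s["joints"],inblk(s["tcp_pos"]));A=blk(-95,0,60,-15); rel(T,A,10); rel(A,blk(-95,0,6,-15),4)
E
```

```text
time_s: 9.95
tcp_pos: [0.6439, -0.0247, 0.1461]
ee_rot: [[-0.147, -0.989, 0.006], [-0.988, 0.146, -0.045], [0.043, -0.013, -0.999]]
wrist_force: [0.2, 0.5, -1.6]
gripper_width: 0.68
[ 13.41045912  27.04421229  -4.18300924   3.00153582 -59.04563516
  66.62018772] [-32.7  -9.5 146.1]
tot [-11.5  63.6  84.8] [-15.7  -2.3  -1.9] | row/10 [-1.08, 5.27, 9.25, -1.57, -0.23, -0.19]
tot [  0.  -14.   52.2] [-0. -0.  0.] | row/4 [0.0, -3.49, 13.04, 0.0, -0.0, 0.0]
```

```bash
python3 -m creep '[[-1.1,5.3,9.25,-1.57,-0.23,-0.19,0.4],[-1.1,5.3,9.25,-1.57,-0.23,-0.19,0.4],[-1.1,5.3,9.25,-1.57,-0.23,-0.19,0.4],[-1.1,5.3,9.25,-1.57,-0.23,-0.19,0.4],[-1.1,5.3,9.25,-1.57,-0.23,-0.19,0.4],[-1.1,5.3,9.25,-1.57,-0.23,-0.19,0.4],[-1.1,5.3,9.25,-1.57,-0.23,-0.19,0.4],[-1.1,5.3,9.25,-1.57,-0.23,-0.19,0.4],[-1.1,5.3,9.25,-1.57,-0.23,-0.19,0.4],[-1.1,5.3,9.25,-1.57,-0.23,-0.19,0.4]]'
python3 -m creep '[[0,-3.5,13,0,0,0,0.4],[0,-3.5,13,0,0,0,0.4],[0,-3.5,13,0,0,0,0.4],[0,-3.4,12,0,0,0,0.4],[0,0,0,0,0,0,0.4],[0,0,0,0,0,0,1],[0,0,0,0,0,0,1],[0,0,0,0,0,0,1],[0,0,0,0,0,0,1],[0,0,0,0,0,0,1]]'
python3 -m creep '[[0,0,-20,0,0,0,1],[0,0,-20,0,0,0,1],[0,0,-20,3,0,0,1],[0,0,-10,4,0,0,1],[0,0,-10,4,0,0,1],[0,0,-10,4,0,0,1],[0,0,0,0,0,0,1],[0,0,0,0,0,0,1],[0,0,0,0,0,0,1],[0,0,0,0,0,0,1]]'
python3 - <<'E'
from kin import *
T,s=pose(); log(); print(s["joints"],inblk(s["tcp_pos"]))
for n in ("top","wrist"):
  for b in boards(n,amin=300,save="pics/%s2.png"%n)[0]: print(n,b)
E
```

```text
time_s: 11.2
tcp_pos: [0.5829, -0.0085, 0.0596]
ee_rot: [[-0.123, -0.959, -0.256], [-0.992, 0.119, 0.032], [0.0, 0.258, -0.966]]
wrist_force: [0.3, -0.8, -0.9]
gripper_width: 0.682
time_s: 12.45
tcp_pos: [0.5837, -0.0087, 0.0074]
ee_rot: [[-0.123, -0.959, -0.254], [-0.992, 0.119, 0.031], [0.0, 0.256, -0.967]]
wrist_force: [-0.6, 0.3, -0.7]
gripper_width: 0.992
time_s: 13.7
tcp_pos: [0.6031, -0.0112, 0.0943]
ee_rot: [[-0.124, -0.992, 0.002], [-0.992, 0.124, -0.001], [0.001, -0.002, -1.0]]
wrist_force: [1.1, 0.5, -0.3]
gripper_width: 1.001
[ 14.34193436  26.6049057  -12.34481181   0.10443756 -50.9804136
  68.48427462] [-74.8  -0.9  94.3]
top ([561.9, -6.0, -5.9, 58.2, 49.4], [326.0, 224.0])
top ([461.0, -152.3, 6.4, 65.6, 49.3], [397.0, 271.0])
wrist ([575.0, -7.6, 83.8, 49.4, 49.3], [317.0, 272.0])
```

```bash
python3 -m creep '[[0,0,0,0,0,10,1],[0,0,0,0,0,10,1],[0,0,0,0,0,10,1],[0,0,0,0,0,10,1],[0,0,0,0,0,10,1],[0,0,0,0,0,10,1],[0,0,0,0,0,10,1],[0,0,0,0,0,10,1],[0,0,0,0,0,10,1],[0,0,0,0,0,10,1]]'
python3 -m creep '[[0,0,0,0,0,10,1],[0,0,0,0,0,10,1],[0,0,0,0,0,10,1],[0,0,0,0,0,10,1],[0,0,0,0,0,10,1],[0,0,0,0,0,10,1],[0,0,0,0,0,10,1],[0,0,0,0,0,10,1],[0,0,0,0,0,0,1],[0,0,0,0,0,0,1]]'
cat >> h.py <<'E'
F=np.diag([-1.,-1,1,1])
def path(p,q0,q1,n,fk,RC,T0):
    """joint-interpolated path -> rows"""
    Ts=[]
    for a in np.linspace(0,1,n+1):
        X,R=fk(p,q0+a*(q1-q0)); T=np.eye(4); T[:3,:3]=R@RC; T[:3,3]=X; Ts.append(T)
    rows=[]
    for A,B in zip(Ts,Ts[1:]):
        M=np.linalg.inv(A)@B; rows.append(np.r_[M[:3,3]*1000,np.degrees(Ro.from_matrix(M[:3,:3]).as_rotvec())])
    return np.round(rows,1),Ts
E
python3 - <<'E'
from kin import *
T,s=pose(); log(); print(s["joints"],inblk(s["tcp_pos"]))
c=inblk([.568,-.0065,0]); print(c); A=blk(c[0]+24,c[1],45,-15)@F; rel(T,A,6); B=blk(c[0]+24,c[1],5,-15)@F; rel(A,B,3)
p,r,_=fit(); print(p.round(4),r.round(1))
U=blk(c[0]+24,c[1],5,-15)@F; U[2,3]+=.16
qU,e=ik(p,U,RC,np.array(s["joints"])); print(qU.round(1),e)
for x,z,t in ((-40,110,60),(-40,110,70)):
  qV,e=ik(p,blk(x,0,z,t)@F,RC,np.array([-20,33,-41,-164,-45,85.])); print(qV.round(1),e)
  rows,Ts=path(p,qU,qV,20,fk,RC,None); print(rows.tolist()); print([tuple(inblk(t[:3,3])) for t in Ts][::2]); print([np.round(t[:3,2],2).tolist() for t in Ts][::3])
E
```

```text
time_s: 15.05
tcp_pos: [0.603, -0.0111, 0.0948]
ee_rot: [[-0.954, 0.299, 0.002], [0.299, 0.954, -0.001], [-0.003, -0.0, -1.0]]
wrist_force: [0.1, -0.4, 0.8]
gripper_width: 0.998
time_s: 16.3
tcp_pos: [0.603, -0.0111, 0.0949]
ee_rot: [[0.121, 0.993, 0.003], [0.993, -0.121, -0.001], [-0.001, 0.003, -1.0]]
wrist_force: [-0.6, 0.3, 0.5]
gripper_width: 1.001
[  14.3553242    26.52849426  -12.38240223    0.11294458  -50.96305383
 -111.37807737] [-74.9  -0.9  94.9]
[-110.2   -0.5    0. ]
tot [  0.4 -11.4  49.8] [15.1  0.  -0.2] | row/6 [0.07, -0.98, 8.49, 2.52, 0.0, -0.03]
tot [ 0.  10.4 38.6] [0. 0. 0.] | row/3 [0.0, 3.45, 12.88, 0.0, 0.0, 0.0]
[ 0.     -0.1598  0.1621  0.5646 -0.0007  0.4224  0.3067] [-0.  -0.1  0.   0.1 -0.  -0.  -0.  -0.   0.   0.1  0.   0.  -0.   0.
 -0.  -0.   0.  -0. ]
[  12.1   29.3    4.    -4.9  -79.  -107.4] 1.1102230246251565e-14
[ -21.    24.6  -43.3 -160.1  -38.8   81.5] 3.191891195797325e-14
[[19.0, -19.9, 32.3, 1.6, 7.8, -5.9], [19.9, -15.9, 29.3, 0.1, 7.8, -5.4], [20.4, -11.7, 26.1, -1.5, 7.6, -5.0], [20.2, -7.3, 22.9, -2.9, 7.0, -4.5], [19.4, -2.9, 19.6, -
[... 2286 characters left out ...]
p.float64(112.3)), (np.float64(-212.7), np.float64(86.6), np.float64(86.0)), (np.float64(-246.2), np.float64(140.4), np.float64(81.9)), (np.float64(-252.7), np.float64(188.8), np.float64(93.3)), (np.float64(-233.0), np.float64(222.0), np.float64(112.6)), (np.float64(-192.7), np.float64(232.1), np.float64(132.0)), (np.float64(-141.2), np.float64(214.0), np.float64(144.7)), (np.float64(-90.4), np.float64(166.5), np.float64(146.1)), (np.float64(-53.0), np.float64(92.8), np.float64(134.3)), (np.float64(-40.0), np.float64(-0.0), np.float64(110.0))]
[[-0.26, 0.03, -0.97], [-0.33, 0.43, -0.84], [-0.21, 0.75, -0.62], [0.08, 0.92, -0.39], [0.46, 0.86, -0.23], [0.79, 0.59, -0.18], [0.95, 0.18, -0.25]]
```

```bash
cat >> kin.py <<'E'
def walk(p,A,B,n,q):
    """constant-screw rows A->B, IK followed; prints row, worst joint step and margins"""
    k=np.real(fmp(np.linalg.inv(A)@B,1/n)); T=A.copy(); st=0; em=0; mg=99; zs=[]
    for i in range(n):
        T=T@k; qn,e=ik(p,T,RC,q); st=max(st,np.abs(qn-q).max()); em=max(em,e); mg=min(mg,(qn-LO).min(),(HI-qn).min()); q=qn; zs.append(round(T[2,3]*1000))
    row=np.r_[k[:3,3]*1000,np.degrees(Ro.from_matrix(k[:3,:3]).as_rotvec())]
    print("ROW x%d"%n,np.round(row,2).tolist(),"maxstep %.1f err %.3f margin %.1f"%(st,em,mg),"zmin",min(zs),"q",q.round(0)); return q
def mid(p,A,B,qa,qb,xyz,a=.5):
    X,R=fk(p,qa+a*(qb-qa)); M=np.eye(4); M[:3,:3]=R@RC; M[:3,3]=np.array(xyz)/1000; return M
E
python3 - <<'E'
from kin import *
T,s=pose(); p,_,_=fit(); c=[-110.2,-.5]
A=blk(c[0]+24,c[1],5,-15)@F; U=A.copy(); U[2,3]+=.2
V=blk(-50,0,170,65)@F
q0=np.array(s["joints"]); qU,e=ik(p,U,RC,q0); qV,e2=ik(p,V,RC,np.array([-22,30,-46,-162,-50,85.])); print(e,e2)
for a in (.4,.5,.6):
  for X in ([560,40,200],[520,80,200],[540,100,220]):
    print(a,X); M=mid(p,U,V,qU,qV,X,a); q=walk(p,U,M,10,qU); walk(p,M,V,10,q)
E
```

```text
7.771561172376096e-14 2.220446049250313e-14
0.4 [560, 40, 200]
ROW x10 [4.57, -2.78, 2.63, -2.83, 5.24, -3.04] maxstep 7.8 err 0.000 margin 60.0 zmin 199 q [-14.  25.  -1. -58. -80. -38.]
ROW x10 [-8.24, 3.89, 3.62, -4.42, -6.07, -1.06] maxstep 42.1 err 0.000 margin 5.4 zmin 169 q [ -22.   18.  -44. -158.  -38.   79.]
0.4 [520, 80, 200]
ROW x10 [8.52, -6.48, 4.38, -2.83, 5.24, -3.04] maxstep 8.2 err 0.000 margin 53.4 zmin 197 q [-11.  21.  -8. -60. -76. -37.]
ROW x10 [-13.17, 7.44, 4.07, -4.42, -6.07, -1.06] maxstep 39.0 err 0.000 margin 6.2 zmin 164 q [ -22.   18.  -44. -158.  -38.   79.]
0.4 [540, 100, 220]
ROW x10 [11.23, -4.27, 3.35, -2.83, 5.24, -3.04] maxstep 7.7 err 0.000 margin 56.1 zmin 201 q [ -8.  20.  -5. -60. -76. -41.]
ROW x10 [-15.18, 4.76, 3.18, -4.42, -6.07, -1.06] maxstep 41.7 err 0.000 margin 4.5 zmin 168 q [ -22.   18.  -44. -158.  -38.   79.]
0.5 [560, 40, 200]
ROW x10 [4.57, -3.0, 2.29, -4.47, 5.52, -2.97] maxstep 10.7 err 0.000 margin 52.2 zmin 200 q [-19.  23.  -9. -70. -74. -21.]
ROW x10 [-8.27, 2.94, 4.05, -2.75, -6.03, -1.26] maxstep 27.1 err 0.000 margin 1
[... 744 characters left out ...]
-68.  -3.]
ROW x10 [-7.97, 1.99, 4.77, -1.29, -5.37, -1.28] maxstep 17.8 err 0.000 margin 17.5 zmin 170 q [ -22.   18.  -44. -158.  -38.   79.]
0.6 [520, 80, 200]
ROW x10 [8.59, -7.28, 2.28, -6.07, 5.19, -2.6] maxstep 16.1 err 0.000 margin 36.7 zmin 200 q [-22.  17. -25. -85. -66.   0.]
ROW x10 [-12.87, 4.77, 6.4, -1.29, -5.37, -1.28] maxstep 16.1 err 0.000 margin 17.5 zmin 169 q [ -22.   18.  -44. -158.  -38.   79.]
0.6 [540, 100, 220]
ROW x10 [11.27, -4.66, 1.71, -6.07, 5.19, -2.6] maxstep 15.5 err 0.000 margin 39.0 zmin 205 q [-18.  16. -22. -86. -63.  -4.]
ROW x10 [-14.86, 2.36, 4.84, -1.29, -5.37, -1.28] maxstep 16.6 err 0.000 margin 17.5 zmin 170 q [ -22.   18.  -44. -158.  -38.   79.]
```

```bash
python3 -m creep '[[0,-1,8.5,2.5,0,0,1],[0,-1,8.5,2.5,0,0,1],[0,-1,8.5,2.5,0,0,1],[0,-1,8.5,2.5,0,0,1],[0,-1,8.5,2.5,0,0,1],[0,-1,8.5,2.5,0,0,1],[0,3.45,12.9,0,0,0,1],[0,3.45,12.9,0,0,0,1],[0,3.45,12.9,0,0,0,1],[0,0,0,0,0,0,1]]'
python3 -m creep '[[0,0,0,0,0,0,0.4],[0,0,0,0,0,0,0.4],[0,0,0,0,0,0,0.4],[0,0,0,0,0,0,0.4],[0,0,0,0,0,0,0.4],[0,0,0,0,0,0,0.4],[0,0,0,0,0,0,0.4],[0,0,0,0,0,0,0.4],[0,0,0,0,0,0,0.4],[0,0,0,0,0,0,0.4]]'
python3 - <<'E'
from kin import *
T,s=pose(); p,_,_=fit(); print(inblk(s["tcp_pos"]))
U=T.copy(); U[2,3]+=.2; rel(T,U,5)
V=blk(-50,0,170,65)@F
q0=np.array(s["joints"]); qU,e=ik(p,U,RC,q0); qV,e2=ik(p,V,RC,np.array([-22,30,-46,-162,-50,85.])); print(e,e2)
M=mid(p,U,V,qU,qV,[540,100,220],.6); q=walk(p,U,M,15,qU); q=walk(p,M,V,15,q)
for x,z,t in ((-2,60,60),(0,66,70),(-10,67,80),(-20,67,90)): q=walk(p,V,blk(x,0,z,t)@F,10,q); V=blk(x,0,z,t)@F
E
```

```text
time_s: 17.55
tcp_pos: [0.5914, -0.0098, 0.0041]
ee_rot: [[0.123, 0.959, -0.255], [0.992, -0.119, 0.031], [-0.001, -0.257, -0.966]]
wrist_force: [-0.4, -0.2, -0.4]
gripper_width: 0.998
time_s: 18.8
tcp_pos: [0.5919, -0.0097, 0.0052]
ee_rot: [[0.123, 0.959, -0.254], [0.992, -0.119, 0.031], [-0.001, -0.256, -0.967]]
wrist_force: [-0.9, 1.2, 3.5]
gripper_width: 0.684
[-86.1  -0.8   5.2]
tot [-1.000e-01 -5.120e+01 -1.933e+02] [-0.  0.  0.] | row/5 [-0.02, -10.24, -38.67, 0.0, 0.0, -0.0]
2.220446049250313e-14 2.220446049250313e-14
ROW x15 [7.53, -3.11, 1.21, -4.02, 3.47, -1.73] maxstep 10.4 err 0.000 margin 38.9 zmin 205 q [-18.  16. -22. -86. -63.  -5.]
ROW x15 [-9.86, 1.54, 3.39, -0.86, -3.57, -0.86] maxstep 11.2 err 0.000 margin 17.5 zmin 170 q [ -22.   18.  -44. -158.  -38.   79.]
ROW x10 [0.0, -7.58, 9.31, 0.5, 0.0, 0.0] maxstep 1.7 err 0.000 margin 17.6 zmin 60 q [ -20.   34.  -41. -164.  -45.   85.]
ROW x10 [0.0, 0.63, -0.08, -1.0, 0.0, 0.0] maxstep 2.0 err 0.000 margin 16.0 zmin 61 q [ -21.   40.  -45. -165.  -65.   89.]
ROW x10 [-0.0, -0.17, -0.99, -1.0, -0.0, -0.0] maxstep 2.2 err 0.000 margin 13.4 zmin 66 q [ -22.   49.  -48. -165.  -86.   92.]
ROW x10 [-0.0, -0.1, -1.0, -1.0, -0.0, -0.0] maxstep 2.0 err 0.000 margin 13.0 zmin 67 q [ -23.   58.  -48. -164. -105.   94.]
```

```bash
python3 -m creep '[[0,-10.2,-38.7,0,0,0,0.4],[0,-10.2,-38.7,0,0,0,0.4],[0,-10.2,-38.7,0,0,0,0.4],[0,-10.2,-38.7,0,0,0,0.4],[0,-10.2,-38.7,0,0,0,0.4],[7.5,-3.1,1.2,-4.02,3.47,-1.73,0.4],[7.5,-3.1,1.2,-4.02,3.47,-1.73,0.4],[7.5,-3.1,1.2,-4.02,3.47,-1.73,0.4],[7.5,-3.1,1.2,-4.02,3.47,-1.73,0.4],[7.5,-3.1,1.2,-4.02,3.47,-1.73,0.4]]' | head -2
python3 -m creep '[[7.5,-3.1,1.2,-4.02,3.47,-1.73,0.4],[7.5,-3.1,1.2,-4.02,3.47,-1.73,0.4],[7.5,-3.1,1.2,-4.02,3.47,-1.73,0.4],[7.5,-3.1,1.2,-4.02,3.47,-1.73,0.4],[7.5,-3.1,1.2,-4.02,3.47,-1.73,0.4],[7.5,-3.1,1.2,-4.02,3.47,-1.73,0.4],[7.5,-3.1,1.2,-4.02,3.47,-1.73,0.4],[7.5,-3.1,1.2,-4.02,3.47,-1.73,0.4],[7.5,-3.1,1.2,-4.02,3.47,-1.73,0.4],[7.5,-3.1,1.2,-4.02,3.47,-1.73,0.4]]'
python3 - <<'E'
from kin import *
log(); T,s=pose(); p,_,_=fit(); q0=np.array(s["joints"]); print(q0.round(0))
V=blk(-50,0,170,65)@F; q=walk(p,T,V,15,q0)
E
```

```text
time_s: 20.05
tcp_pos: [0.5786, 0.0294, 0.2048]
time_s: 21.3
tcp_pos: [0.5399, 0.0992, 0.2192]
ee_rot: [[-0.501, 0.647, 0.575], [0.638, -0.173, 0.751], [0.585, 0.743, -0.326]]
wrist_force: [-0.9, 0.4, -2.2]
gripper_width: 0.682
[-18.  16. -22. -86. -63.  -4.]
ROW x15 [-9.79, 1.58, 3.4, -0.86, -3.57, -0.86] maxstep 11.2 err 0.000 margin 17.5 zmin 170 q [ -22.   18.  -44. -158.  -38.   79.]
```

```bash
python3 -m creep '[[-9.8,1.6,3.4,-0.86,-3.57,-0.86,0.4],[-9.8,1.6,3.4,-0.86,-3.57,-0.86,0.4],[-9.8,1.6,3.4,-0.86,-3.57,-0.86,0.4],[-9.8,1.6,3.4,-0.86,-3.57,-0.86,0.4],[-9.8,1.6,3.4,-0.86,-3.57,-0.86,0.4],[-9.8,1.6,3.4,-0.86,-3.57,-0.86,0.4],[-9.8,1.6,3.4,-0.86,-3.57,-0.86,0.4],[-9.8,1.6,3.4,-0.86,-3.57,-0.86,0.4],[-9.8,1.6,3.4,-0.86,-3.57,-0.86,0.4],[-9.8,1.6,3.4,-0.86,-3.57,-0.86,0.4]]' | head -2
python3 -m creep '[[-9.8,1.6,3.4,-0.86,-3.57,-0.86,0.4],[-9.8,1.6,3.4,-0.86,-3.57,-0.86,0.4],[-9.8,1.6,3.4,-0.86,-3.57,-0.86,0.4],[-9.8,1.6,3.4,-0.86,-3.57,-0.86,0.4],[-9.8,1.6,3.4,-0.86,-3.57,-0.86,0.4],[0,0,0,0,0,0,0.4],[0,0,0,0,0,0,0.4],[0,0,0,0,0,0,0.4],[0,0,0,0,0,0,0.4],[0,0,0,0,0,0,0.4]]'
python3 - <<'E'
from kin import *
log(); T,s=pose(); p,_,_=fit(); q0=np.array(s["joints"]); print(q0.round(0))
A=blk(-25,0,66,65)@F; q=walk(p,T,A,10,q0); q=walk(p,A,blk(-5,0,62.5,65)@F,8,q)
im,c=cam("scene"); cv2.imwrite("pics/s3.png",cv2.resize(im[150:400,150:480],None,fx=2,fy=2))
E
```

```text
time_s: 22.55
tcp_pos: [0.6077, 0.0344, 0.1759]
time_s: 23.8
tcp_pos: [0.6287, -0.0127, 0.171]
ee_rot: [[0.118, 0.42, 0.9], [0.993, -0.05, -0.106], [0.001, 0.906, -0.423]]
wrist_force: [1.6, -0.1, -2.0]
gripper_width: 0.681
[ -21.   18.  -44. -158.  -37.   78.]
ROW x10 [-0.06, -8.49, 6.64, -0.0, -0.01, -0.0] maxstep 2.3 err 0.000 margin 14.9 zmin 66 q [ -22.   36.  -46. -164.  -57.   88.]
ROW x8 [-0.0, 0.66, 2.45, 0.0, 0.0, 0.0] maxstep 0.3 err 0.000 margin 15.3 zmin 63 q [ -21.   36.  -44. -165.  -55.   87.]
```

View pics/s3.png

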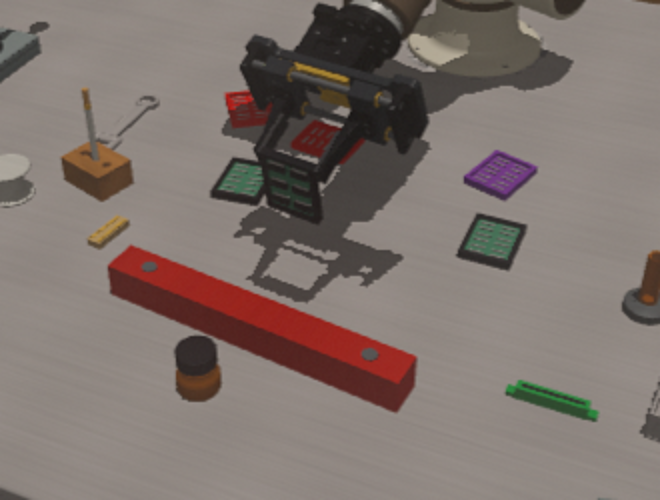

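The board at crop pixels (290,185) is held nearly upright with its chip side facing the block, as planned. Next I lower it to the block.

```bash
python3 -m creep '[[0,-8.5,6.6,0,0,0,0.4],[0,-8.5,6.6,0,0,0,0.4],[0,-8.5,6.6,0,0,0,0.4],[0,-8.5,6.6,0,0,0,0.4],[0,-8.5,6.6,0,0,0,0.4],[0,-8.5,6.6,0,0,0,0.4],[0,-8.5,6.6,0,0,0,0.4],[0,-8.5,6.6,0,0,0,0.4],[0,-8.5,6.6,0,0,0,0.4],[0,-8.5,6.6,0,0,0,0.4]]' 
python3 -m creep '[[0,0.7,2.4,0,0,0,0.4],[0,0.7,2.4,0,0,0,0.4],[0,0.7,2.4,0,0,0,0.4],[0,0.7,2.4,0,0,0,0.4],[0,0.7,2.4,0,0,0,0.4],[0,0.7,2.4,0,0,0,0.4],[0,0.7,2.4,0,0,0,0.4],[0,0.7,2.4,0,0,0,0.4],[0,0,0,0,0,0,0.4],[0,0,0,0,0,0,0.4]]'
python3 - <<'E'
from kin import *
T,s=pose(); print(inblk(s["tcp_pos"]))
E
```

```text
time_s: 25.1
tcp_pos: [0.6524, -0.0156, 0.0651]
ee_rot: [[0.118, 0.421, 0.9], [0.993, -0.051, -0.107], [0.001, 0.906, -0.424]]
wrist_force: [-0.6, 0.1, -1.6]
gripper_width: 0.683
time_s: 26.35
tcp_pos: [0.6723, -0.0179, 0.0636]
ee_rot: [[0.118, 0.418, 0.901], [0.993, -0.05, -0.107], [0.001, 0.907, -0.422]]
wrist_force: [-1.0, 1.2, 4.6]
gripper_width: 0.682
[-5.3  0.5 63.6]
```

```bash
python3 -m creep '[[0,1.2,1.8,0,0,0,0.4],[0,0.8,1.8,0,0,0,0.4],[0,0.8,1.8,0,0,0,0.4],[0,0.8,1.8,0,0,0,0.4],[0,0,0,0,0,0,0.4],[0,0,0,0,0,0,0.4],[0,0,0,0,0,0,0.4],[0,0,0,0,0,0,0.4],[0,0,0,0,0,0,0.4],[0,0,0,0,0,0,0.4]]'
python3 - <<'E'
from kin import *
T,s=pose(); print(inblk(s["tcp_pos"]))
im,c=cam("scene"); cv2.imwrite("pics/s4.png",cv2.resize(im[200:360,200:380],None,fx=3,fy=3))
E
```

```text
time_s: 27.6
tcp_pos: [0.679, -0.0187, 0.0627]
ee_rot: [[0.118, 0.422, 0.899], [0.993, -0.051, -0.106], [0.001, 0.905, -0.425]]
wrist_force: [-6.4, -2.2, 5.5]
gripper_width: 0.684
[ 1.4  0.5 62.7]
```

```bash
python3 -m creep '[[0,0,0,0,0,0,1],[0,0,0,0,0,0,1],[0,0,0,0,0,0,1],[0,0,0,0,0,0,1],[0,0,0,0,0,0,1],[0,0,0,0,0,0,1],[0,0,0,4.5,0,0,1],[0,0,0,4.5,0,0,1],[0,0,0,4,0,0,1],[0,0,0,0,0,0,1]]'
python3 -m creep '[[0,0,0,0,0,0,0.4],[0,0,0,0,0,0,0.4],[0,0,0,0,0,0,0.4],[0,0,0,0,0,0,0.4],[0,0,0,0,0,0,0.4],[0,0,0,0,0,0,0.4],[0,0,0,0,0,0,0.4],[0,0,0,0,0,0,0.4],[0,0,0,0,0,0,0.4],[0,0,0,0,0,0,0.4]]'
python3 - <<'E'
from kin import *
T,s=pose(); p,_,_=fit(); q=np.array(s["joints"]); print(inblk(s["tcp_pos"]),q.round(1))
A=blk(-30,0,67,82)@F; q=walk(p,T,A,8,q)
im,c=cam("scene"); cv2.imwrite("pics/s5.png",cv2.resize(im[200:360,200:380],None,fx=3,fy=3))
E
```

```text
time_s: 28.9
tcp_pos: [0.6816, -0.0191, 0.0655]
ee_rot: [[0.117, 0.608, 0.785], [0.993, -0.072, -0.093], [-0.0, 0.791, -0.612]]
wrist_force: [-0.0, 0.2, -0.5]
gripper_width: 1.003
time_s: 30.15
tcp_pos: [0.6796, -0.0188, 0.0628]
ee_rot: [[0.118, 0.613, 0.781], [0.993, -0.073, -0.092], [0.001, 0.787, -0.617]]
wrist_force: [-1.3, 0.2, -1.8]
gripper_width: 0.681
[ 2.   0.6 62.8] [ -18.5   29.1  -33.8 -158.4  -25.8   77.7]
ROW x8 [-0.07, -1.22, -3.89, -3.76, -0.01, -0.0] maxstep 8.7 err 0.000 margin 10.8 zmin 64 q [ -23.   51.  -50. -164.  -93.   93.]
```

View pics/s5.png

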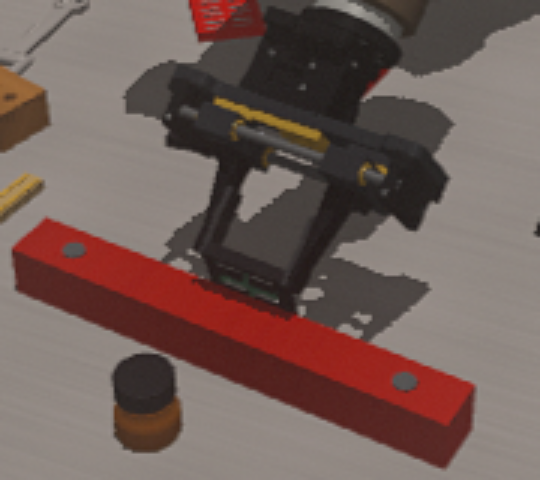

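```bash
python3 -m creep '[[-0.1,-1.2,-3.9,-3.76,0,0,0.4],[-0.1,-1.2,-3.9,-3.76,0,0,0.4],[-0.1,-1.2,-3.9,-3.76,0,0,0.4],[-0.1,-1.2,-3.9,-3.76,0,0,0.4],[-0.1,-1.2,-3.9,-3.76,0,0,0.4],[-0.1,-1.2,-3.9,-3.76,0,0,0.4],[-0.1,-1.2,-3.9,-3.76,0,0,0.4],[-0.1,-1.2,-3.9,-3.76,0,0,0.4],[0,-2,0,0,0,0,0.4],[0,-2,0,0,0,0,0.4]]'
python3 -m creep '[[0,0,0,0,0,0,1],[0,0,0,0,0,0,1],[0,0,0,0,0,0,1],[0,0,0,0,0,0,1],[0,0,0,0,0,0,1],[0,0,0,0,0,0,1],[0,0,0,0,0,0,1],[0,0,0,0,0,0,1],[0,0,0,0,0,0,1],[0,0,0,0,0,0,1]]'
python3 - <<'E'
from kin import *
T,s=pose(); p,_,_=fit(); q=np.array(s["joints"]); print(inblk(s["tcp_pos"]),q.round(1))
im,c=cam("scene"); cv2.imwrite("pics/s6.png",cv2.resize(im[200:360,200:380],None,fx=3,fy=3))
A=blk(-60,0,150,65)@F; q=walk(p,T,A,8,q)
M=mid(p,A,A,np.array([13,24,-4,0,-75,-108.]),q,[540,100,220],.6); q=walk(p,A,M,14,q); q=walk(p,M,blk(-140,0,110,0)@F,14,q)
E
```

```text
time_s: 31.45
tcp_pos: [0.6479, -0.0161, 0.0636]
ee_rot: [[0.118, 0.138, 0.983], [0.993, -0.017, -0.117], [0.0, 0.99, -0.139]]
wrist_force: [0.4, 0.3, -1.8]
gripper_width: 0.686
time_s: 32.7
tcp_pos: [0.6474, -0.0158, 0.0634]
ee_rot: [[0.118, 0.138, 0.983], [0.993, -0.017, -0.117], [0.001, 0.99, -0.139]]
wrist_force: [0.3, 0.3, -0.3]
gripper_width: 1.001
[-30.3  -0.3  63.4] [ -23.    52.   -50.5 -163.9  -94.    93.4]
ROW x8 [0.04, 9.49, -6.48, 2.13, -0.0, -0.01] maxstep 7.5 err 0.000 margin 9.2 zmin 74 q [ -22.   20.  -47. -159.  -43.   81.]
ROW x14 [10.49, -0.2, -4.5, 1.32, 3.81, 0.97] maxstep 13.2 err 0.000 margin 18.2 zmin 152 q [-15.  15. -20. -80. -62. -14.]
ROW x14 [-10.43, -3.21, 3.24, 2.96, -3.8, 1.25] maxstep 9.0 err 0.000 margin 28.5 zmin 110 q [  17.   20.  -21.   -0.  -49. -114.]
```

View pics/s6.png

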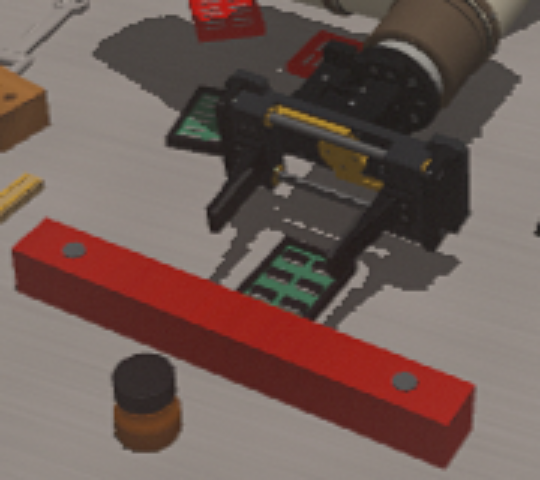

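Board 1 lies at (290,280) in the crop, chips up, just in front of the block. Next I withdraw, uncross the wrist, and push it flush.

```bash
python3 -m creep '[[0,9.5,-6.5,2.13,0,0,1],[0,9.5,-6.5,2.13,0,0,1],[0,9.5,-6.5,2.13,0,0,1],[0,9.5,-6.5,2.13,0,0,1],[0,9.5,-6.5,2.13,0,0,1],[0,9.5,-6.5,2.13,0,0,1],[0,9.5,-6.5,2.13,0,0,1],[0,9.5,-6.5,2.13,0,0,1],[0,0,0,0,0,0,1],[10.5,-0.2,-4.5,1.32,3.81,0.97,1]]' | head -2
python3 -m creep '[[10.5,-0.2,-4.5,1.32,3.81,0.97,1],[10.5,-0.2,-4.5,1.32,3.81,0.97,1],[10.5,-0.2,-4.5,1.32,3.81,0.97,1],[10.5,-0.2,-4.5,1.32,3.81,0.97,1],[10.5,-0.2,-4.5,1.32,3.81,0.97,1],[10.5,-0.2,-4.5,1.32,3.81,0.97,1],[10.5,-0.2,-4.5,1.32,3.81,0.97,1],[10.5,-0.2,-4.5,1.32,3.81,0.97,1],[10.5,-0.2,-4.5,1.32,3.81,0.97,1],[10.5,-0.2,-4.5,1.32,3.81,0.97,1]]' | head -2
python3 -m creep '[[10.5,-0.2,-4.5,1.32,3.81,0.97,0.5],[10.5,-0.2,-4.5,1.32,3.81,0.97,0.5],[10.5,-0.2,-4.5,1.32,3.81,0.97,0.5],[-10.4,-3.2,3.2,2.96,-3.8,1.25,0.5],[-10.4,-3.2,3.2,2.96,-3.8,1.25,0.5],[-10.4,-3.2,3.2,2.96,-3.8,1.25,0.5],[-10.4,-3.2,3.2,2.96,-3.8,1.25,0.5],[-10.4,-3.2,3.2,2.96,-3.8,1.25,0.5],[-10.4,-3.2,3.2,2.96,-3.8,1.25,0.5],[-10.4,-3.2,3.2,2.96,-3.8,1.25,0.5]]' | head -2
python3 - <<'E'
from kin import *
log(); T,s=pose(); p,_,_=fit(); q=np.array(s["joints"]); print(inblk(s["tcp_pos"]),q.round(1))
A=blk(-115,0,60,0)@F;q=walk(p,T,A,10,q); rel(A,blk(-115,0,4,0)@F,4)
for n in ("top",):
  for b in boards(n,amin=100,save="pics/%s3.png"%n)[0]: print(n,b,inblk([b[0][0]/1e3,b[0][1]/1e3,0]))
E
```

```text
time_s: 34.0
tcp_pos: [0.6131, -0.0003, 0.1495]
time_s: 35.25
tcp_pos: [0.5597, 0.0864, 0.1962]
time_s: 36.5
tcp_pos: [0.5528, 0.0604, 0.1515]
[-133.3   64.2  151.5] [  7.5  12.8 -19.  -37.  -38.6 -69.8]
ROW x10 [-8.71, -0.47, 7.47, 2.02, -2.66, 0.88] maxstep 5.6 err 0.000 margin 27.9 zmin 60 q [  16.   26.  -20.   -0.  -44. -113.]
tot [ 0. -0. 56.] [0. 0. 0.] | row/4 [-0.0, -0.0, 14.0, 0.0, 0.0, 0.0]
top ([781.6, -470.8, 75.2, 96.5, 14.3], [545.0, 116.0]) [ 156.9 -436.2    0. ]
top ([668.4, 275.1, 88.9, 85.5, 12.9], [192.0, 176.0]) [-43.9 291.1   0. ]
top ([617.8, -12.2, -5.5, 62.5, 49.6], [328.0, 196.0]) [-60.1  -0.2   0. ]
```

```bash
python3 -m creep '[[-8.7,-0.5,7.5,2.02,-2.66,0.88,0.5],[-8.7,-0.5,7.5,2.02,-2.66,0.88,0.5],[-8.7,-0.5,7.5,2.02,-2.66,0.88,0.5],[-8.7,-0.5,7.5,2.02,-2.66,0.88,0.5],[-8.7,-0.5,7.5,2.02,-2.66,0.88,0.5],[-8.7,-0.5,7.5,2.02,-2.66,0.88,0.5],[-8.7,-0.5,7.5,2.02,-2.66,0.88,0.5],[-8.7,-0.5,7.5,2.02,-2.66,0.88,0.5],[-8.7,-0.5,7.5,2.02,-2.66,0.88,0.5],[-8.7,-0.5,7.5,2.02,-2.66,0.88,0.5]]' | head -2
python3 -m creep '[[0,-4,14,0,0,0,0.5],[0,0,14,0,0,0,0.5],[0,0,14,0,0,0,0.5],[0,0,14,0,0,0,0.5],[0,0,0,0,0,0,0.5],[0,5,0,0,0,0,0.5],[0,5,0,0,0,0,0.5],[0,5,0,0,0,0,0.5],[0,4,0,0,0,0,0.5],[0,4,0,0,0,0,0.5]]'
python3 - <<'E'
from kin import *
T,s=pose(); print(inblk(s["tcp_pos"])); rel(T,blk(-88,0,5,0)@F)
for b in boards("wrist",amin=2000,save="pics/w7.png")[0]: print(b,inblk([b[0][0]/1e3,b[0][1]/1e3,0]))
E
```

```text
time_s: 37.8
tcp_pos: [0.5633, -0.0061, 0.0602]
time_s: 39.05
tcp_pos: [0.5852, -0.0074, 0.0068]
ee_rot: [[0.12, 0.993, 0.008], [0.993, -0.12, 0.002], [0.003, 0.008, -1.0]]
wrist_force: [-1.3, -0.5, 1.3]
gripper_width: 0.5
[-93.1   0.7   6.8]
tot [-0.7  5.   1.8] [ 0.4 -0.2 -0.1] | row/1 [-0.66, 5.05, 1.82, 0.44, -0.19, -0.07]
([469.2, -106.0, -83.4, 48.3, 41.6], [48.0, 57.0]) [-196.5 -111.     0. ]
```

```bash
python3 -m creep '[[0,2,1,0,0,0,0.5],[0,2,1,0,0,0,0.5],[0,1.5,0,0,0,0,0.5],[0,1.5,0,0,0,0,0.5],[0,1,0,0,0,0,0.5],[0,1,0,0,0,0,0.5],[0,0.5,0,0,0,0,0.5],[0,0.5,0,0,0,0,0.5],[0,0.5,0,0,0,0,0.5],[0,0,0,0,0,0,0.5]]'
python3 - <<'E'
from kin import *
T,s=pose(); print(inblk(s["tcp_pos"]));
E
```

```text
time_s: 40.35
tcp_pos: [0.5911, -0.0087, 0.0042]
ee_rot: [[0.12, 0.993, -0.001], [0.993, -0.12, 0.002], [0.001, -0.001, -1.0]]
wrist_force: [-10.2, 3.8, 5.8]
gripper_width: 0.502
[-87.    0.1   4.2]
```

```bash
python3 -m creep '[[0,-5,0,0,0,0,0.5],[0,-8,0,0,0,0,0.5],[0,-10,-20,0,0,0,0.8],[0,-40,-40,0,0,0,1],[0,-40,-40,0,0,0,1],[0,-40,-40,0,0,0,1],[0,-20,-20,0,0,0,1],[0,0,0,0,0,0,1],[0,0,0,0,0,0,1],[0,0,0,0,0,0,1]]' | head -2
python3 - <<'E'
from kin import *
T,s=pose(); p,_,_=fit(); q=np.array(s["joints"]); print(inblk(s["tcp_pos"]),q.round(1))
for n in ("top","wrist"):
  for b in boards(n,amin=200,save="pics/%s8.png"%n)[0]: print(n,b,inblk([b[0][0]/1e3,b[0][1]/1e3,0]))
E
python3 fitblk.py
```

```text
time_s: 41.6
tcp_pos: [0.4327, 0.0104, 0.1624]
[-246.6    0.3  162.4] [ 2.31e+01  6.40e+00 -3.05e+01  1.00e-01 -5.27e+01 -1.20e+02]
top ([781.9, -471.1, 75.7, 95.3, 12.7], [545.0, 116.0]) [ 157.2 -436.5    0. ]
top ([668.4, 275.1, 88.9, 85.5, 12.9], [192.0, 176.0]) [-43.9 291.1   0. ]
top ([638.1, -15.3, -6.4, 64.3, 49.4], [330.0, 188.0]) [-39.6  -0.9   0. ]
top ([456.1, -108.0, 7.3, 65.5, 49.2], [378.0, 270.0]) [-209.3 -114.5    0. ]
top ([465.8, 161.5, 0.0, 45.3, 43.9], [244.0, 270.0]) [-231.6  154.3    0. ]
wrist ([454.9, 156.2, -0.1, 64.3, 47.5], [480.0, 218.0]) [-241.8  147.7    0. ]
wrist ([456.2, -107.8, 6.6, 65.8, 49.5], [190.0, 249.0]) [-209.2 -114.3    0. ]
block_face x,y,yaw [677.8 -19.1  -6.4] 255.40625 3665
```

View pics/wrist8.png

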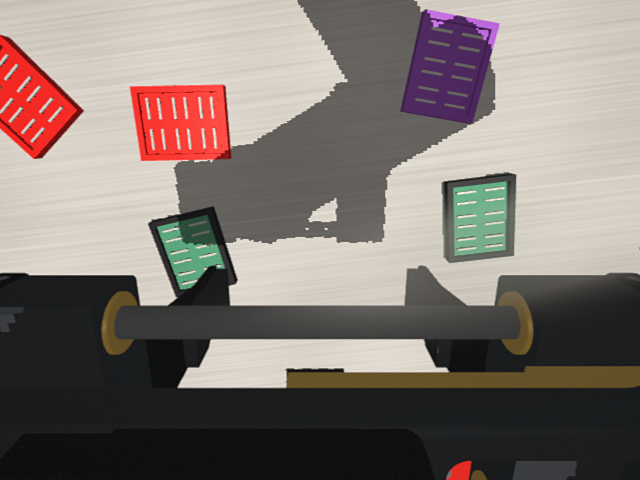

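Wrist view: the board once at y=-152 has been knocked to (456,-108) mm, near (190,250) in the picture. The +y board is at (480,218). The purple and red decoys are untouched. Board 1 is flush. Next is board 2.

```bash
cat > plan.py <<'E'
from kin import *
def grab(p,T,q,bx,by,byaw,s=25):
    y=np.radians(byaw); g=[bx+s*np.cos(y),by+s*np.sin(y)]
    A=target(g+[45],byaw-90,-15)@F; B=target(g+[5.2],byaw-90,-15)@F
    q=walk(p,T,A,10,q); q=walk(p,A,B,3,q); return B,q
def carry(p,B,q,Y,xm,n=15,t=65,a=.6,dy=0):
    U=B.copy(); U[2,3]+=.2; q=walk(p,B,U,5,q)
    V=blk(-50,Y,170,t)@F; qV,e=ik(p,V,RC,np.array([-22,30,-46,-162,-50,85.])); print("eV",e,qV.round(0))
    M=mid(p,U,V,q,qV,xm,a); q=walk(p,U,M,n,q); q=walk(p,M,V,n,q); 
    A=blk(-25,Y,66,t)@F; q=walk(p,V,A,10,q); q=walk(p,A,blk(-6,Y,64,t)@F,8,q); return q
E
python3 - <<'E'
from plan import *
T,s=pose(); p,_,_=fit(); q=np.array(s["joints"])
B,q=grab(p,T,q,456,-108,6.9); carry(p,B,q,-105,[520,20,220])
E
```

```text
ROW x10 [-11.39, 6.31, 11.19, 1.53, -0.19, -1.37] maxstep 4.0 err 0.000 margin 31.7 zmin 45 q [  7.  28. -21.   0. -56. -90.]
ROW x3 [0.0, 3.43, 12.81, -0.0, -0.0, 0.0] maxstep 1.7 err 0.000 margin 39.0 zmin 5 q [  7.  32. -22.   0. -51. -90.]
ROW x5 [-0.0, -10.35, -38.64, 0.0, -0.0, 0.0] maxstep 5.3 err 0.000 margin 40.7 zmin 45 q [  7.  18. -10.   0. -77. -90.]
eV 1.1102230246251565e-14 [ -32.   17.  -35. -134.  -33.   61.]
ROW x15 [7.75, 4.41, 2.24, -4.16, 2.21, -0.85] maxstep 7.6 err 0.000 margin 39.6 zmin 195 q [-18.   9. -21. -70. -55. -14.]
ROW x15 [-11.1, 1.59, 4.17, -1.2, -2.9, -0.25] maxstep 9.6 err 0.000 margin 17.6 zmin 170 q [ -32.   17.  -35. -134.  -33.   61.]
ROW x10 [0.0, -8.37, 6.66, 0.0, 0.0, 0.0] maxstep 2.9 err 0.000 margin 21.3 zmin 66 q [ -35.   35.  -40. -147.  -52.   81.]
ROW x8 [-0.0, 0.78, 2.26, 0.0, 0.0, 0.0] maxstep 0.3 err 0.000 margin 21.6 zmin 64 q [ -33.   35.  -38. -148.  -50.   80.]
```

```bash
python3 -m creep '[[-11.4,6.3,11.2,1.53,-0.19,-1.37,1],[-11.4,6.3,11.2,1.53,-0.19,-1.37,1],[-11.4,6.3,11.2,1.53,-0.19,-1.37,1],[-11.4,6.3,11.2,1.53,-0.19,-1.37,1],[-11.4,6.3,11.2,1.53,-0.19,-1.37,1],[-11.4,6.3,11.2,1.53,-0.19,-1.37,1],[-11.4,6.3,11.2,1.53,-0.19,-1.37,1],[-11.4,6.3,11.2,1.53,-0.19,-1.37,1],[-11.4,6.3,11.2,1.53,-0.19,-1.37,1],[-11.4,6.3,11.2,1.53,-0.19,-1.37,1]]'
python3 -m creep '[[0,3.4,12.8,0,0,0,1],[0,3.4,12.8,0,0,0,1],[0,3.4,12.8,0,0,0,1],[0,0,0,0,0,0,1],[0,0,0,0,0,0,0.4],[0,0,0,0,0,0,0.4],[0,0,0,0,0,0,0.4],[0,0,0,0,0,0,0.4],[0,0,0,0,0,0,0.4],[0,0,0,0,0,0,0.4]]'
python3 -m creep '[[0,-10.35,-38.6,0,0,0,0.4],[0,-10.35,-38.6,0,0,0,0.4],[0,-10.35,-38.6,0,0,0,0.4],[0,-10.35,-38.6,0,0,0,0.4],[0,-10.35,-38.6,0,0,0,0.4],[0,0,0,0,0,0,0.4],[0,0,0,0,0,0,0.4],[0,0,0,0,0,0,0.4],[0,0,0,0,0,0,0.4],[0,0,0,0,0,0,0.4]]'
```

```text
time_s: 43.0
tcp_pos: [0.4811, -0.1054, 0.0446]
ee_rot: [[-0.121, 0.959, -0.257], [0.993, 0.117, -0.031], [0.001, -0.259, -0.966]]
wrist_force: [0.6, 0.4, -0.2]
gripper_width: 1.0
time_s: 44.25
tcp_pos: [0.4811, -0.1048, 0.0065]
ee_rot: [[-0.121, 0.959, -0.255], [0.993, 0.117, -0.031], [0.0, -0.257, -0.967]]
wrist_force: [0.8, 0.2, 3.8]
gripper_width: 0.68
time_s: 45.5
tcp_pos: [0.4802, -0.1049, 0.2053]
ee_rot: [[-0.121, 0.959, -0.256], [0.993, 0.117, -0.031], [0.0, -0.258, -0.966]]
wrist_force: [-0.3, -0.1, -0.2]
gripper_width: 0.679
```

```bash
python3 -m creep '[[7.75,4.4,2.25,-4.16,2.21,-0.85,0.4],[7.75,4.4,2.25,-4.16,2.21,-0.85,0.4],[7.75,4.4,2.25,-4.16,2.21,-0.85,0.4],[7.75,4.4,2.25,-4.16,2.21,-0.85,0.4],[7.75,4.4,2.25,-4.16,2.21,-0.85,0.4],[7.75,4.4,2.25,-4.16,2.21,-0.85,0.4],[7.75,4.4,2.25,-4.16,2.21,-0.85,0.4],[7.75,4.4,2.25,-4.16,2.21,-0.85,0.4],[7.75,4.4,2.25,-4.16,2.21,-0.85,0.4],[7.75,4.4,2.25,-4.16,2.21,-0.85,0.4]]' | head -2
python3 -m creep '[[7.75,4.4,2.25,-4.16,2.21,-0.85,0.4],[7.75,4.4,2.25,-4.16,2.21,-0.85,0.4],[7.75,4.4,2.25,-4.16,2.21,-0.85,0.4],[7.75,4.4,2.25,-4.16,2.21,-0.85,0.4],[7.75,4.4,2.25,-4.16,2.21,-0.85,0.4],[-11.1,1.6,4.2,-1.2,-2.9,-0.25,0.4],[-11.1,1.6,4.2,-1.2,-2.9,-0.25,0.4],[-11.1,1.6,4.2,-1.2,-2.9,-0.25,0.4],[-11.1,1.6,4.2,-1.2,-2.9,-0.25,0.4],[-11.1,1.6,4.2,-1.2,-2.9,-0.25,0.4]]' | head -2
python3 -m creep '[[-11.1,1.6,4.2,-1.2,-2.9,-0.25,0.4],[-11.1,1.6,4.2,-1.2,-2.9,-0.25,0.4],[-11.1,1.6,4.2,-1.2,-2.9,-0.25,0.4],[-11.1,1.6,4.2,-1.2,-2.9,-0.25,0.4],[-11.1,1.6,4.2,-1.2,-2.9,-0.25,0.4],[-11.1,1.6,4.2,-1.2,-2.9,-0.25,0.4],[-11.1,1.6,4.2,-1.2,-2.9,-0.25,0.4],[-11.1,1.6,4.2,-1.2,-2.9,-0.25,0.4],[-11.1,1.6,4.2,-1.2,-2.9,-0.25,0.4],[-11.1,1.6,4.2,-1.2,-2.9,-0.25,0.4]]'
python3 - <<'E'
from plan import *
log(); T,s=pose(); p,_,_=fit(); q=np.array(s["joints"]); Y=-105; print(inblk(s["tcp_pos"]))
A=blk(-25,Y,66,65)@F; q=walk(p,T,A,10,q); q=walk(p,A,blk(-1,Y,64,65)@F,10,q)
E
```

```text
time_s: 46.75
tcp_pos: [0.5097, -0.0196, 0.2008]
time_s: 48.0
tcp_pos: [0.5596, -0.0159, 0.1944]
time_s: 49.25
tcp_pos: [0.6153, -0.1178, 0.1703]
ee_rot: [[0.12, 0.42, 0.9], [0.993, -0.048, -0.11], [-0.002, 0.906, -0.422]]
wrist_force: [0.1, -0.0, -0.6]
gripper_width: 0.677
[ -50.  -105.4  170.3]
ROW x10 [0.05, -8.4, 6.68, 0.0, 0.01, 0.01] maxstep 2.9 err 0.000 margin 21.3 zmin 66 q [ -35.   35.  -40. -147.  -52.   81.]
ROW x10 [-0.0, 0.83, 2.26, 0.0, 0.0, 0.0] maxstep 0.3 err 0.000 margin 21.6 zmin 64 q [ -33.   35.  -37. -148.  -50.   80.]
```

```bash
python3 -m creep '[[0,-8.4,6.7,0,0,0,0.4],[0,-8.4,6.7,0,0,0,0.4],[0,-8.4,6.7,0,0,0,0.4],[0,-8.4,6.7,0,0,0,0.4],[0,-8.4,6.7,0,0,0,0.4],[0,-8.4,6.7,0,0,0,0.4],[0,-8.4,6.7,0,0,0,0.4],[0,-8.4,6.7,0,0,0,0.4],[0,-8.4,6.7,0,0,0,0.4],[0,-8.4,6.7,0,0,0,0.4]]' | head -2
python3 -m creep '[[0,0.8,2.6,0,0,0,0.4],[0,0.8,2.6,0,0,0,0.4],[0,0.8,2.6,0,0,0,0.4],[0,0.8,2.6,0,0,0,0.4],[0,0.8,2.6,0,0,0,0.4],[0,0.8,2.6,0,0,0,0.4],[0,0.8,2.6,0,0,0,0.4],[0,0.8,2.6,0,0,0,0.4],[0,0.8,2.6,0,0,0,0.4],[0,0.8,2.6,0,0,0,0.4]]'
python3 -m creep '[[0,0.6,1.2,0,0,0,0.4],[0,0.6,1.2,0,0,0,0.4],[0,0,0,0,0,0,0.4],[0,0,0,0,0,0,0.4],[0,0,0,0,0,0,0.4],[0,0,0,0,0,0,0.4],[0,0,0,0,0,0,0.4],[0,0,0,0,0,0,0.4],[0,0,0,0,0,0,0.4],[0,0,0,0,0,0,0.4]]'
python3 - <<'E'
from plan import *
T,s=pose(); print(inblk(s["tcp_pos"]))
E
```

```text
time_s: 50.5
tcp_pos: [0.6407, -0.1203, 0.0655]
time_s: 51.75
tcp_pos: [0.6665, -0.1232, 0.063]
ee_rot: [[0.118, 0.419, 0.9], [0.993, -0.049, -0.108], [-0.001, 0.907, -0.422]]
wrist_force: [-8.9, -2.4, 5.7]
gripper_width: 0.68
time_s: 53.0
tcp_pos: [0.6688, -0.1234, 0.0627]
ee_rot: [[0.118, 0.42, 0.9], [0.993, -0.05, -0.108], [-0.001, 0.906, -0.423]]
wrist_force: [-8.7, -0.7, 4.3]
gripper_width: 0.681
[   3.7 -104.6   62.7]
```

```bash
python3 -m creep '[[0,0,0,0,0,0,1],[0,0,0,0,0,0,1],[0,0,0,0,0,0,1],[0,0,0,0,0,0,1],[0,0,0,0,0,0,1],[0,0,0,0,0,0,1],[0,0,0,4.5,0,0,1],[0,0,0,4.5,0,0,1],[0,0,0,4,0,0,1],[0,0,0,0,0,0,1]]'
python3 -m creep '[[0,0,0,0,0,0,0.4],[0,0,0,0,0,0,0.4],[0,0,0,0,0,0,0.4],[0,0,0,0,0,0,0.4],[0,0,0,0,0,0,0.4],[0,0,0,0,0,0,0.4],[0,0,0,0,0,0,0.4],[0,0,0,0,0,0,0.4],[0,0,0,0,0,0,0.4],[0,0,0,0,0,0,0.4]]'
python3 - <<'E'
from plan import *
log();T,s=pose(); p,_,_=fit(); q=np.array(s["joints"]); print(inblk(s["tcp_pos"]),q.round(0))
A=blk(-29,-105,66.5,82)@F; q=walk(p,T,A,8,q)
E
```

```text
time_s: 54.25
tcp_pos: [0.6727, -0.1231, 0.066]
ee_rot: [[0.115, 0.606, 0.787], [0.993, -0.068, -0.093], [-0.003, 0.793, -0.61]]
wrist_force: [0.3, 0.7, 0.7]
gripper_width: 1.002
time_s: 55.5
tcp_pos: [0.6697, -0.1236, 0.0624]
ee_rot: [[0.119, 0.611, 0.782], [0.993, -0.073, -0.094], [-0.001, 0.788, -0.616]]
wrist_force: [-2.2, -0.4, -0.8]
gripper_width: 0.682
[   4.7 -104.7   62.4] [ -26.   28.  -24. -129.  -19.   52.]
ROW x8 [-0.03, -1.32, -4.08, -3.75, 0.0, 0.0] maxstep 13.7 err 0.000 margin 16.6 zmin 64 q [ -38.   50.  -45. -149.  -86.   93.]
```

```bash
python3 -m creep '[[0,-1.3,-4.1,-3.75,0,0,0.4],[0,-1.3,-4.1,-3.75,0,0,0.4],[0,-1.3,-4.1,-3.75,0,0,0.4],[0,-1.3,-4.1,-3.75,0,0,0.4],[0,-1.3,-4.1,-3.75,0,0,0.4],[0,-1.3,-4.1,-3.75,0,0,0.4],[0,-1.3,-4.1,-3.75,0,0,0.4],[0,-1.3,-4.1,-3.75,0,0,0.4],[0,-2,0,0,0,0,0.4],[0,-1.5,0,0,0,0,0.4]]'
python3 -m creep '[[0,0,0,0,0,0,1],[0,0,0,0,0,0,1],[0,0,0,0,0,0,1],[0,0,0,0,0,0,1],[0,0,0,0,0,0,1],[0,0,0,0,0,0,1],[0,0,0,0,0,0,1],[0,0,0,0,0,0,1],[0,0,0,0,0,0,1],[0,0,0,0,0,0,1]]' | tail -2
python3 - <<'E'
from plan import *
T,s=pose(); p,_,_=fit(); q=np.array(s["joints"]); print(inblk(s["tcp_pos"]),q.round(0)); Y=-105
im,c=cam("scene"); cv2.imwrite("pics/s9.png",cv2.resize(im[180:340,160:340],None,fx=3,fy=3))
A=blk(-60,Y,150,65)@F; q=walk(p,T,A,9,q)
M=mid(p,A,A,np.array([7,18,-10,0,-77,-90.]),q,[520,20,220],.6); q=walk(p,A,M,11,q); C=blk(-118,Y,60,0)@F; q=walk(p,M,C,15,q); q=walk(p,C,blk(-118,Y,5,0)@F,4,q)
E
```

```text
time_s: 56.75
tcp_pos: [0.6366, -0.1202, 0.0646]
ee_rot: [[0.119, 0.135, 0.984], [0.993, -0.015, -0.118], [-0.002, 0.991, -0.136]]
wrist_force: [-1.6, -0.2, 4.5]
gripper_width: 0.683
wrist_force: [1.0, 1.1, -0.1]
gripper_width: 1.001
[ -29.4 -104.8   63.3] [ -38.   51.  -45. -150.  -87.   93.]
ROW x9 [-0.03, 8.4, -5.88, 1.89, 0.0, 0.0] maxstep 6.5 err 0.000 margin 15.3 zmin 72 q [ -34.   19.  -39. -137.  -38.   66.]
ROW x11 [15.04, -0.09, -6.56, 1.68, 4.19, 0.48] maxstep 13.2 err 0.000 margin 20.8 zmin 153 q [-20.  10. -20. -71. -59. -14.]
ROW x15 [-12.37, -2.98, 7.0, 2.86, -2.83, 1.38] maxstep 6.9 err 0.000 margin 28.3 zmin 60 q [   5.   25.  -21.    0.  -44. -102.]
ROW x4 [0.0, 0.0, 13.75, 0.0, 0.0, 0.0] maxstep 1.8 err 0.000 margin 27.5 zmin 5 q [   5.   30.  -23.   -0.  -37. -102.]
```

View pics/s9.png

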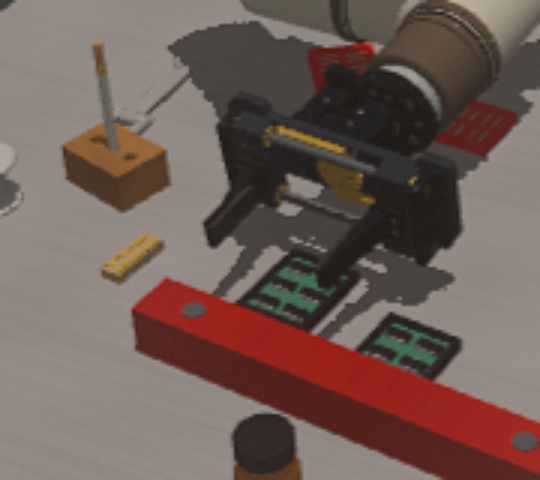

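```bash
python3 -m creep '[[0,8.4,-5.9,1.89,0,0,1],[0,8.4,-5.9,1.89,0,0,1],[0,8.4,-5.9,1.89,0,0,1],[0,8.4,-5.9,1.89,0,0,1],[0,8.4,-5.9,1.89,0,0,1],[0,8.4,-5.9,1.89,0,0,1],[0,8.4,-5.9,1.89,0,0,1],[0,8.4,-5.9,1.89,0,0,1],[0,8.4,-5.9,1.89,0,0,1],[15,-0.1,-6.5,1.68,4.19,0.48,1]]' | head -2
python3 -m creep '[[15,-0.1,-6.5,1.68,4.19,0.48,1],[15,-0.1,-6.5,1.68,4.19,0.48,1],[15,-0.1,-6.5,1.68,4.19,0.48,1],[15,-0.1,-6.5,1.68,4.19,0.48,1],[15,-0.1,-6.5,1.68,4.19,0.48,1],[15,-0.1,-6.5,1.68,4.19,0.48,1],[15,-0.1,-6.5,1.68,4.19,0.48,1],[15,-0.1,-6.5,1.68,4.19,0.48,1],[15,-0.1,-6.5,1.68,4.19,0.48,1],[15,-0.1,-6.5,1.68,4.19,0.48,1]]' | head -2
python3 -m creep '[[-12.4,-3,7,2.86,-2.83,1.38,0.5],[-12.4,-3,7,2.86,-2.83,1.38,0.5],[-12.4,-3,7,2.86,-2.83,1.38,0.5],[-12.4,-3,7,2.86,-2.83,1.38,0.5],[-12.4,-3,7,2.86,-2.83,1.38,0.5],[-12.4,-3,7,2.86,-2.83,1.38,0.5],[-12.4,-3,7,2.86,-2.83,1.38,0.5],[-12.4,-3,7,2.86,-2.83,1.38,0.5],[-12.4,-3,7,2.86,-2.83,1.38,0.5],[-12.4,-3,7,2.86,-2.83,1.38,0.5]]' | head -2
python3 -m creep '[[-12.4,-3,7,2.86,-2.83,1.38,0.5],[-12.4,-3,7,2.86,-2.83,1.38,0.5],[-12.4,-3,7,2.86,-2.83,1.38,0.5],[-12.4,-3,7,2.86,-2.83,1.38,0.5],[-12.4,-3,7,2.86,-2.83,1.38,0.5],[0,0,13.8,0,0,0,0.5],[0,0,13.8,0,0,0,0.5],[0,0,13.8,0,0,0,0.5],[0,0,13.8,0,0,0,0.5],[0,0,0,0,0,0,0.5]]'
python3 - <<'E'
from plan import *
log();T,s=pose(); print(inblk(s["tcp_pos"])); rel(T,blk(-90,-105,4.5,0)@F,7)
for b in boards("top",amin=200)[0]: print(b,inblk([b[0][0]/1e3,b[0][1]/1e3,0]))
E
```

```text
time_s: 59.3
tcp_pos: [0.6003, -0.1001, 0.1532]
time_s: 60.55
tcp_pos: [0.5193, 0.0206, 0.2196]
time_s: 61.8
tcp_pos: [0.5586, -0.0542, 0.1036]
time_s: 63.05
tcp_pos: [0.5473, -0.1097, 0.0026]
ee_rot: [[0.118, 0.993, -0.002], [0.993, -0.118, 0.001], [0.001, -0.002, -1.0]]
wrist_force: [0.6, 0.2, -0.9]
gripper_width: 0.497
[-118.6 -105.3    2.6]
tot [ 0.3 28.6 -1.9] [-0.1 -0.1  0. ] | row/7 [0.05, 4.09, -0.27, -0.02, -0.01, 0.01]
([782.1, -469.7, 76.3, 98.3, 13.4], [545.0, 116.0]) [ 157.2 -435.     0. ]
([668.4, 275.1, 88.9, 85.5, 12.9], [192.0, 176.0]) [-43.9 291.1   0. ]
([455.4, 163.0, -0.8, 62.2, 41.8], [243.0, 275.0]) [-242.1  154.5    0. ]
```

```bash
python3 -m creep '[[0,4.1,-0.4,0,0,0,0.5],[0,4.1,-0.4,0,0,0,0.5],[0,4.1,-0.4,0,0,0,0.5],[0,4.1,-0.4,0,0,0,0.5],[0,4.1,-0.3,0,0,0,0.5],[0,4.1,0,0,0,0,0.5],[0,3,0,0,0,0,0.5],[0,3,0,0,0,0,0.5],[0,2.5,0,0,0,0,0.5],[0,2,0,0,0,0,0.5]]'
python3 -m creep '[[0,1,0,0,0,0,0.5],[0,0,0,0,0,0,0.5],[0,-5,0,0,0,0,0.5],[0,-8,0,0,0,0,0.5],[0,-10,-20,0,0,0,0.8],[0,-40,-40,0,0,0,1],[0,-40,-40,0,0,0,1],[0,-40,-40,0,0,0,1],[0,-20,-10,0,0,0,1],[0,0,0,0,0,0,1]]'
python3 - <<'E'
from plan import *
T,s=pose(); p,_,_=fit(); q=np.array(s["joints"]);print(inblk(s["tcp_pos"]))
for n in ("top","wrist"):
  for b in boards(n,amin=200,save="pics/%s10.png"%n)[0]: print(n,b,inblk([b[0][0]/1e3,b[0][1]/1e3,0]))
for Y in (90,100,105):
  for yo in (0,-5,5,10):
    for t in (65,52,82):
      W=blk(0,Y,64,t); Rz=np.eye(4); Rz[:3,:3]=Ro.from_euler("z",yo,degrees=True).as_matrix(); W2=W.copy(); W2[:3,:3]=Rz[:3,:3]@W[:3,:3]
      qq,e=ik(p,W2@F,RC,np.array([-12,33,-45,-175,-48,88.])); print(Y,yo,t,qq.round(0),round(e,3))
E
```

```text
time_s: 64.35
tcp_pos: [0.5791, -0.1136, 0.0053]
ee_rot: [[0.118, 0.993, -0.009], [0.993, -0.118, 0.002], [0.0, -0.009, -1.0]]
wrist_force: [-9.3, 3.9, 7.5]
gripper_width: 0.498
time_s: 65.6
tcp_pos: [0.4221, -0.0947, 0.1573]
ee_rot: [[0.117, 0.993, 0.005], [0.993, -0.117, 0.002], [0.002, 0.005, -1.0]]
wrist_force: [-1.1, 0.4, -0.3]
gripper_width: 0.988
[-244.7 -105.3  157.3]
top ([781.4, -471.6, 75.7, 94.1, 13.9], [546.0, 116.0]) [ 156.7 -437.     0. ]
top ([668.4, 275.1, 88.9, 85.5, 12.9], [192.0, 176.0]) [-43.9 291.1   0. ]
top ([638.0, -15.2, -6.7, 64.3, 49.2], [329.0, 187.0]) [-39.7  -0.8   0. ]
top ([626.7, -118.8, -7.4, 64.8, 49.2], [379.0, 193.0]) [ -38.6 -105.     0. ]
top ([460.7, 159.5, -0.2, 52.0, 48.1], [246.0, 273.0]) [-236.4  151.7    0. ]
wrist ([455.0, 155.8, 0.4, 64.2, 46.7], [601.0, 218.0]) [-241.6  147.3    0. ]
90 0 65 [  -8.   37.  -45. -179.  -57.   90.] 0.0
90 0 52 [  -8.   30.  -39. -178.  -31.   89.] 0.0
90 0 82 [  -8.   50.  -48. -179.  -90.   90.] 0.0
90 -5 65 [  -7.   37.  -46. -181.  -58.   89.] 0.562
90 -5 52 [  -7.   30.  -40. -181.  -32.   88.] 0.51
9
[... 903 characters left out ...]
 -153.  -23.   73.] 0.0
100 10 82 [ -14.   50.  -44. -163.  -85.   91.] 0.0
105 0 65 [  -6.   37.  -45. -181.  -57.   90.] 0.0
105 0 52 [  -6.   31.  -39. -181.  -32.   91.] 0.005
105 0 82 [  -6.   50.  -48. -181.  -90.   90.] 0.0
105 -5 65 [  -6.   37.  -45. -181.  -57.   88.] 0.76
105 -5 52 [  -6.   30.  -39. -181.  -32.   87.] 0.682
105 -5 82 [  -6.   50.  -48. -181.  -90.   89.] 0.826
105 5 65 [  -9.   37.  -43. -172.  -55.   88.] 0.0
105 5 52 [  -8.   30.  -35. -169.  -28.   84.] 0.0
105 5 82 [ -10.   50.  -46. -172.  -88.   91.] 0.0
105 10 65 [ -12.   37.  -40. -163.  -52.   86.] 0.0
105 10 52 [  -9.   30.  -30. -154.  -23.   74.] 0.0
105 10 82 [ -13.   50.  -44. -164.  -85.   91.] 0.0
```

Both placed boards are flush: centres at -39.7 and -38.6 mm from the modelled face, yaw -6.7° and -7.4°. For the third board I'll use a 5° yaw offset to keep j4 off its limit.

```bash
python3 - <<'E'
import re
s=open("h.py").read()
s=s.replace("def blk(x,y,z,tilt=0):","def blk(x,y,z,tilt=0,yo=0):").replace("BY+s_*x+c_*y,z],BW-90,tilt)","BY+s_*x+c_*y,z],BW-90+yo,tilt)")
open("h.py","w").write(s)
s=open("plan.py").read()
s=s.replace("dy=0):","yo=0):").replace("Y,170,t)","Y,170,t,yo)").replace("Y,66,t)","Y,66,t,yo)").replace("Y,64,t)","Y,64,t,yo)").replace("[-22,30,-46,-162,-50,85.]","[-12,20,-46,-165,-40,85.]").replace("-22,30,-46","-12,20,-46")
open("plan.py","w").write(s)
E
python3 - <<'E'
from plan import *
T,s=pose(); p,_,_=fit(); q=np.array(s["joints"])
B,q=grab(p,T,q,455.8,157,0)
for xm in ([520,220,220],[540,180,220],[500,200,220]):
  print(xm); carry(p,B,q,100,xm,yo=5)
E
```

```text
ROW x10 [25.57, 5.43, 10.53, 1.51, -0.1, -0.67] maxstep 2.9 err 0.000 margin 31.2 zmin 45 q [  31.   29.  -15.   -9.  -59. -116.]
ROW x3 [0.0, 3.43, 12.81, 0.0, 0.0, -0.0] maxstep 1.6 err 0.000 margin 44.8 zmin 5 q [  31.   32.  -17.  -10.  -54. -115.]
[520, 220, 220]
ROW x5 [0.0, -10.35, -38.64, -0.0, 0.0, -0.0] maxstep 5.1 err 0.000 margin 46.2 zmin 45 q [  31.   19.   -5.   -8.  -79. -119.]
eV 1.1102230246251565e-14 [ -10.   19.  -45. -168.  -40.   84.]
ROW x15 [3.97, 3.43, 1.72, -3.79, 3.85, -1.6] maxstep 11.0 err 0.000 margin 35.1 zmin 198 q [ -6.  17. -22. -90. -63.  -8.]
ROW x15 [-12.31, 3.19, 3.04, -1.08, -3.9, -1.14] maxstep 12.6 err 0.000 margin 12.9 zmin 169 q [ -10.   19.  -45. -168.  -40.   84.]
ROW x10 [-0.22, -8.37, 6.65, 0.0, -0.0, 0.0] maxstep 2.0 err 0.000 margin 10.1 zmin 66 q [ -10.   36.  -46. -171.  -57.   89.]
ROW x8 [-0.21, 0.77, 2.25, 0.0, -0.0, 0.0] maxstep 0.3 err 0.000 margin 10.1 zmin 64 q [ -10.   37.  -44. -171.  -55.   88.]
[540, 180, 220]
ROW x5 [0.0, -10.35, -38.64, -0.0, 0.0, -0.0] maxstep 5.1 err 0.000 margin 46.2 zmin 45 q [  31.   19.   -5.   -8.
[... 601 characters left out ...]

ROW x5 [0.0, -10.35, -38.64, -0.0, 0.0, -0.0] maxstep 5.1 err 0.000 margin 46.2 zmin 45 q [  31.   19.   -5.   -8.  -79. -119.]
eV 1.1102230246251565e-14 [ -10.   19.  -45. -168.  -40.   84.]
ROW x15 [2.94, 1.9, 0.77, -3.79, 3.85, -1.6] maxstep 11.1 err 0.000 margin 36.2 zmin 202 q [ -9.  16. -25. -88. -65.  -7.]
ROW x15 [-11.62, 3.76, 4.77, -1.08, -3.9, -1.14] maxstep 12.6 err 0.000 margin 12.9 zmin 169 q [ -10.   19.  -45. -168.  -40.   84.]
ROW x10 [-0.22, -8.37, 6.65, 0.0, -0.0, 0.0] maxstep 2.0 err 0.000 margin 10.1 zmin 66 q [ -10.   36.  -46. -171.  -57.   89.]
ROW x8 [-0.21, 0.77, 2.25, 0.0, -0.0, 0.0] maxstep 0.3 err 0.000 margin 10.1 zmin 64 q [ -10.   37.  -44. -171.  -55.   88.]
```

```bash
python3 -m creep '[[25.6,5.4,10.5,1.51,-0.1,-0.67,1],[25.6,5.4,10.5,1.51,-0.1,-0.67,1],[25.6,5.4,10.5,1.51,-0.1,-0.67,1],[25.6,5.4,10.5,1.51,-0.1,-0.67,1],[25.6,5.4,10.5,1.51,-0.1,-0.67,1],[25.6,5.4,10.5,1.51,-0.1,-0.67,1],[25.6,5.4,10.5,1.51,-0.1,-0.67,1],[25.6,5.4,10.5,1.51,-0.1,-0.67,1],[25.6,5.4,10.5,1.51,-0.1,-0.67,1],[25.6,5.4,10.5,1.51,-0.1,-0.67,1]]'
python3 - <<'E'
from plan import *
for n in ("top","wrist"):
  for b in boards(n,amin=200,save="pics/%s11.png"%n)[0]: print(n,b)
E
```

```text
time_s: 66.95
tcp_pos: [0.4804, 0.1581, 0.0428]
ee_rot: [[-0.0, 0.965, -0.262], [1.0, -0.0, -0.002], [-0.002, -0.262, -0.965]]
wrist_force: [-0.7, -0.6, -0.7]
gripper_width: 1.001
top ([780.8, -472.9, 75.3, 91.4, 13.9], [546.0, 116.0])
top ([637.9, -15.1, -7.0, 64.4, 48.9], [329.0, 188.0])
top ([626.5, -118.9, -6.9, 64.8, 48.8], [379.0, 193.0])
top ([448.2, 158.4, 0.0, 52.1, 50.0], [247.0, 279.0])
wrist ([456.2, 157.9, 0.1, 64.7, 49.1], [312.0, 234.0])
```

Board 3 is where expected, at (456,158).

```bash
python3 -m creep '[[0,3.4,12.8,0,0,0,1],[0,3.4,12.8,0,0,0,1],[0,3.1,11,0,0,0,1],[0,0,0,0,0,0,1],[0,0,0,0,0,0,0.4],[0,0,0,0,0,0,0.4],[0,0,0,0,0,0,0.4],[0,0,0,0,0,0,0.4],[0,0,0,0,0,0,0.4],[0,0,0,0,0,0,0.4]]'
python3 -m creep '[[0,-10.35,-38.6,0,0,0,0.4],[0,-10.35,-38.6,0,0,0,0.4],[0,-10.35,-38.6,0,0,0,0.4],[0,-10.35,-38.6,0,0,0,0.4],[0,-10.35,-38.6,0,0,0,0.4],[1.3,4.4,0.6,-3.79,3.85,-1.6,0.4],[1.3,4.4,0.6,-3.79,3.85,-1.6,0.4],[1.3,4.4,0.6,-3.79,3.85,-1.6,0.4],[1.3,4.4,0.6,-3.79,3.85,-1.6,0.4],[1.3,4.4,0.6,-3.79,3.85,-1.6,0.4]]'
python3 -m creep '[[1.3,4.4,0.6,-3.79,3.85,-1.6,0.4],[1.3,4.4,0.6,-3.79,3.85,-1.6,0.4],[1.3,4.4,0.6,-3.79,3.85,-1.6,0.4],[1.3,4.4,0.6,-3.79,3.85,-1.6,0.4],[1.3,4.4,0.6,-3.79,3.85,-1.6,0.4],[1.3,4.4,0.6,-3.79,3.85,-1.6,0.4],[1.3,4.4,0.6,-3.79,3.85,-1.6,0.4],[1.3,4.4,0.6,-3.79,3.85,-1.6,0.4],[1.3,4.4,0.6,-3.79,3.85,-1.6,0.4],[1.3,4.4,0.6,-3.79,3.85,-1.6,0.4]]'
python3 - <<'E'
from plan import *
log(); T,s=pose(); p,_,_=fit(); q=np.array(s["joints"]); print(inblk(s["tcp_pos"]))
V=blk(-50,100,170,65,5)@F; q=walk(p,T,V,15,q); walk(p,V,blk(-25,100,66,65,5)@F,10,q)
E
```

```text
time_s: 68.3
tcp_pos: [0.4799, 0.1574, 0.0074]
ee_rot: [[-0.0, 0.966, -0.26], [1.0, 0.0, -0.001], [-0.0, -0.26, -0.966]]
wrist_force: [0.4, -0.5, 3.8]
gripper_width: 0.676
time_s: 69.55
tcp_pos: [0.5006, 0.1649, 0.2016]
ee_rot: [[-0.105, 0.993, 0.053], [0.935, 0.08, 0.346], [0.34, 0.086, -0.937]]
wrist_force: [0.8, -0.1, -1.7]
gripper_width: 0.676
time_s: 70.8
tcp_pos: [0.5385, 0.1792, 0.2214]
ee_rot: [[-0.543, 0.719, 0.434], [0.505, -0.134, 0.853], [0.671, 0.682, -0.29]]
wrist_force: [-0.6, 0.2, -0.7]
gripper_width: 0.673
[-161.5  180.4  221.4]
ROW x15 [-9.45, 2.0, 3.57, -1.08, -3.91, -1.14] maxstep 13.6 err 0.000 margin 12.9 zmin 170 q [ -10.   19.  -45. -168.  -40.   84.]
ROW x10 [-0.22, -8.37, 6.65, 0.0, -0.0, 0.0] maxstep 2.0 err 0.000 margin 10.1 zmin 66 q [ -10.   36.  -46. -171.  -57.   89.]
```

```bash
python3 -m creep '[[-9.5,2,3.6,-1.08,-3.91,-1.14,0.4],[-9.5,2,3.6,-1.08,-3.91,-1.14,0.4],[-9.5,2,3.6,-1.08,-3.91,-1.14,0.4],[-9.5,2,3.6,-1.08,-3.91,-1.14,0.4],[-9.5,2,3.6,-1.08,-3.91,-1.14,0.4],[-9.5,2,3.6,-1.08,-3.91,-1.14,0.4],[-9.5,2,3.6,-1.08,-3.91,-1.14,0.4],[-9.5,2,3.6,-1.08,-3.91,-1.14,0.4],[-9.5,2,3.6,-1.08,-3.91,-1.14,0.4],[-9.5,2,3.6,-1.08,-3.91,-1.14,0.4]]' | head -2
python3 -m creep '[[-9.5,2,3.6,-1.08,-3.91,-1.14,0.4],[-9.5,2,3.6,-1.08,-3.91,-1.14,0.4],[-9.5,2,3.6,-1.08,-3.91,-1.14,0.4],[-9.5,2,3.6,-1.08,-3.91,-1.14,0.4],[-9.5,2,3.6,-1.08,-3.91,-1.14,0.4],[0,0,0,0,0,0,0.4],[0,0,0,0,0,0,0.4],[0,0,0,0,0,0,0.4],[0,0,0,0,0,0,0.4],[0,0,0,0,0,0,0.4]]'
python3 - <<'E'
from plan import *
log(); T,s=pose(); p,_,_=fit(); q=np.array(s["joints"]); print(inblk(s["tcp_pos"]),q.round(0))
A=blk(-25,100,66,65,5)@F; q=walk(p,T,A,10,q); walk(p,A,blk(1,100,64,65,5)@F,10,q)
E
```

```text
time_s: 72.05
tcp_pos: [0.6137, 0.1299, 0.1752]
time_s: 73.3
tcp_pos: [0.6405, 0.0862, 0.1701]
ee_rot: [[0.031, 0.424, 0.905], [1.0, -0.012, -0.029], [-0.002, 0.906, -0.424]]
wrist_force: [-0.7, 0.6, -0.8]
gripper_width: 0.679
[-49.3 100.2 170.1] [ -10.   19.  -45. -168.  -40.   85.]
ROW x10 [-0.22, -8.41, 6.59, -0.01, 0.0, 0.01] maxstep 2.0 err 0.000 margin 10.1 zmin 66 q [ -10.   36.  -46. -171.  -57.   89.]
ROW x10 [-0.23, 0.91, 2.43, 0.0, -0.0, 0.0] maxstep 0.4 err 0.000 margin 10.1 zmin 64 q [ -10.   37.  -43. -171.  -55.   88.]
```

```bash
python3 -m creep '[[-0.2,-8.4,6.6,0,0,0,0.4],[-0.2,-8.4,6.6,0,0,0,0.4],[-0.2,-8.4,6.6,0,0,0,0.4],[-0.2,-8.4,6.6,0,0,0,0.4],[-0.2,-8.4,6.6,0,0,0,0.4],[-0.2,-8.4,6.6,0,0,0,0.4],[-0.2,-8.4,6.6,0,0,0,0.4],[-0.2,-8.4,6.6,0,0,0,0.4],[-0.2,-8.4,6.6,0,0,0,0.4],[-0.2,-8.4,6.6,0,0,0,0.4]]'
python3 -m creep '[[-0.2,0.9,2.4,0,0,0,0.4],[-0.2,0.9,2.4,0,0,0,0.4],[-0.2,0.9,2.4,0,0,0,0.4],[-0.2,0.9,2.4,0,0,0,0.4],[-0.2,0.9,2.4,0,0,0,0.4],[-0.2,0.9,2.4,0,0,0,0.4],[-0.2,0.9,2.4,0,0,0,0.4],[-0.2,0.9,2.4,0,0,0,0.4],[-0.2,0.9,2.4,0,0,0,0.4],[0,0,0,0,0,0,0.4]]'
python3 - <<'E'
from plan import *
log(); T,s=pose(); print(inblk(s["tcp_pos"]))
E
```

```text
time_s: 74.55
tcp_pos: [0.6647, 0.0832, 0.0651]
ee_rot: [[0.031, 0.424, 0.905], [1.0, -0.012, -0.029], [-0.002, 0.906, -0.424]]
wrist_force: [-0.9, -0.3, -1.8]
gripper_width: 0.677
time_s: 75.8
tcp_pos: [0.6861, 0.0813, 0.0639]
ee_rot: [[0.03, 0.425, 0.905], [1.0, -0.011, -0.028], [-0.002, 0.905, -0.425]]
wrist_force: [-7.0, -0.3, 3.1]
gripper_width: 0.68
[ -3.4 100.7  63.9]
```

```bash
python3 -m creep '[[0,0,0,0,0,0,1],[0,0,0,0,0,0,1],[0,0,0,0,0,0,1],[0,0,0,0,0,0,1],[0,0,0,0,0,0,1],[0,0,0,0,0,0,1],[0,0,2,4.5,0,0,1],[0,0,2,4.5,0,0,1],[0,0,0,4,0,0,1],[0,0,0,0,0,0,1]]'
python3 -m creep '[[0,0,0,0,0,0,0.4],[0,0,0,0,0,0,0.4],[0,0,0,0,0,0,0.4],[0,0,0,0,0,0,0.4],[0,0,0,0,0,0,0.4],[0,0,0,0,0,0,0.4],[0,0,0,0,0,0,0.4],[0,0,0,0,0,0,0.4],[0,0,0,0,0,0,0.4],[0,0,0,0,0,0,0.4]]'
python3 - <<'E'
from plan import *
log();T,s=pose(); p,_,_=fit(); q=np.array(s["joints"]); print(inblk(s["tcp_pos"]),q.round(0))
A=blk(-29,100,66.5,82,5)@F; q=walk(p,T,A,8,q)
E
```

```text
time_s: 77.05
tcp_pos: [0.6925, 0.0805, 0.0644]
ee_rot: [[0.031, 0.613, 0.79], [1.0, -0.017, -0.026], [-0.002, 0.79, -0.613]]
wrist_force: [0.8, 0.9, -0.5]
gripper_width: 1.002
time_s: 78.3
tcp_pos: [0.6908, 0.0807, 0.0619]
ee_rot: [[0.031, 0.617, 0.786], [1.0, -0.018, -0.026], [-0.002, 0.787, -0.617]]
wrist_force: [-0.1, -0.3, -1.6]
gripper_width: 0.684
[  1.4 100.7  61.9] [  -9.   30.  -35. -168.  -28.   84.]
ROW x8 [0.25, -1.09, -3.72, -3.76, 0.0, 0.01] maxstep 8.3 err 0.000 margin 9.7 zmin 63 q [ -11.   51.  -50. -171.  -93.   92.]
```

```bash
python3 -m creep '[[0.2,-1.1,-3.7,-3.76,0,0,0.4],[0.2,-1.1,-3.7,-3.76,0,0,0.4],[0.2,-1.1,-3.7,-3.76,0,0,0.4],[0.2,-1.1,-3.7,-3.76,0,0,0.4],[0.2,-1.1,-3.7,-3.76,0,0,0.4],[0.2,-1.1,-3.7,-3.76,0,0,0.4],[0.2,-1.1,-3.7,-3.76,0,0,0.4],[0.2,-1.1,-3.7,-3.76,0,0,0.4],[0,-2,0,0,0,0,0.4],[0,-1.5,0,0,0,0,0.4]]'
python3 -m creep '[[0,0,0,0,0,0,1],[0,0,0,0,0,0,1],[0,0,0,0,0,0,1],[0,0,0,0,0,0,1],[0,0,0,0,0,0,1],[0,0,0,0,0,0,1],[0,0,0,0,0,0,1],[0,0,0,0,0,0,1],[0,0,0,0,0,0,1],[0,0,0,0,0,0,1]]' | tail -2
python3 - <<'E'
from plan import *
T,s=pose(); p,_,_=fit(); q=np.array(s["joints"]); print(inblk(s["tcp_pos"]),q.round(0)); Y=100
im,c=cam("scene"); cv2.imwrite("pics/s12.png",cv2.resize(im[180:360,200:400],None,fx=3,fy=3))
A=blk(-60,Y,150,65,5)@F; q=walk(p,T,A,9,q)
M=mid(p,A,A,np.array([31,19,-5,-8,-79,-119.]),q,[540,180,220],.6); q=walk(p,A,M,13,q); C=blk(-118,Y,60,0)@F; q=walk(p,M,C,14,q); q=walk(p,C,blk(-118,Y,5,0)@F,4,q)
E
```

```text
time_s: 79.55
tcp_pos: [0.6608, 0.083, 0.0631]
ee_rot: [[0.032, 0.14, 0.99], [0.999, -0.003, -0.032], [-0.002, 0.99, -0.14]]
wrist_force: [-0.6, -0.6, -0.5]
gripper_width: 0.681
wrist_force: [-0.1, -0.5, -0.7]
gripper_width: 1.003
[-29.2  99.5  63. ] [ -11.   51.  -50. -171.  -93.   92.]
ROW x9 [0.34, 8.43, -5.89, 1.89, 0.0, 0.01] maxstep 6.2 err 0.000 margin 9.5 zmin 72 q [ -10.   22.  -48. -169.  -45.   86.]
ROW x13 [10.91, -0.52, -4.79, 1.36, 4.67, 1.45] maxstep 15.2 err 0.000 margin 17.6 zmin 152 q [-10.  20. -18. -86. -69. -11.]
ROW x14 [-12.29, -2.36, 6.71, 2.7, -4.6, 1.52] maxstep 10.1 err 0.000 margin 25.8 zmin 60 q [  25.   27.  -18.   -0.  -45. -122.]
ROW x4 [0.0, 0.0, 13.75, 0.0, 0.0, 0.0] maxstep 1.7 err 0.000 margin 29.2 zmin 5 q [  25.   32.  -20.   -0.  -38. -122.]
```

View pics/s12.png

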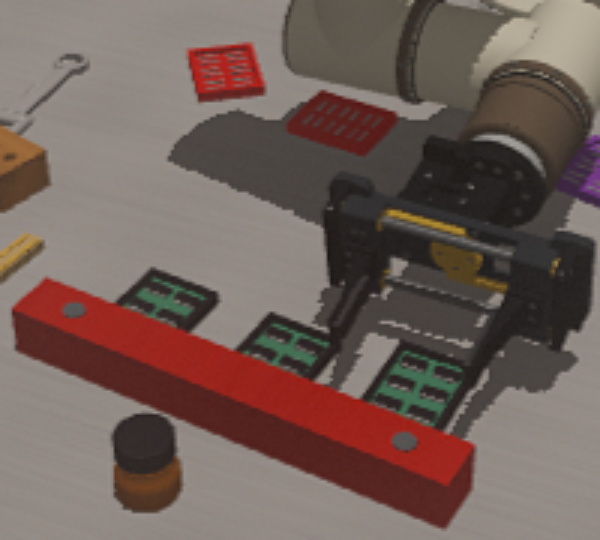

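```bash
python3 -m creep '[[0.3,8.4,-5.9,1.89,0,0,1],[0.3,8.4,-5.9,1.89,0,0,1],[0.3,8.4,-5.9,1.89,0,0,1],[0.3,8.4,-5.9,1.89,0,0,1],[0.3,8.4,-5.9,1.89,0,0,1],[0.3,8.4,-5.9,1.89,0,0,1],[0.3,8.4,-5.9,1.89,0,0,1],[0.3,8.4,-5.9,1.89,0,0,1],[0.3,8.4,-5.9,1.89,0,0,1],[9,-0.4,-4,1.1,3.8,1.18,1]]' | head -2
python3 -m creep '[[9,-0.4,-4,1.1,3.8,1.18,1],[9,-0.4,-4,1.1,3.8,1.18,1],[9,-0.4,-4,1.1,3.8,1.18,1],[9,-0.4,-4,1.1,3.8,1.18,1],[9,-0.4,-4,1.1,3.8,1.18,1],[9,-0.4,-4,1.1,3.8,1.18,1],[9,-0.4,-4,1.1,3.8,1.18,1],[9,-0.4,-4,1.1,3.8,1.18,1],[9,-0.4,-4,1.1,3.8,1.18,1],[9,-0.4,-4,1.1,3.8,1.18,1]]' | head -2
python3 -m creep '[[9,-0.4,-4,1.1,3.8,1.18,1],[9,-0.4,-4,1.1,3.8,1.18,1],[9,-0.4,-4,1.1,3.8,1.18,1],[9,-0.4,-4,1.1,3.8,1.18,1],[9,-0.4,-4,1.1,3.8,1.18,1],[0,0,0,0,0,0,0.5],[0,0,0,0,0,0,0.5],[0,0,0,0,0,0,0.5],[0,0,0,0,0,0,0.5],[0,0,0,0,0,0,0.5]]' | head -2
python3 - <<'E'
from plan import *
log(); T,s=pose(); p,_,_=fit(); q=np.array(s["joints"]); print(inblk(s["tcp_pos"]),q.round(0)); Y=100
C=blk(-118,Y,60,0)@F; q=walk(p,T,C,14,q); q=walk(p,C,blk(-118,Y,5,0)@F,4,q)
for b in boards("top",amin=200)[0]: print(b,inblk([b[0][0]/1e3,b[0][1]/1e3,0]))
E
```

```text
time_s: 82.1
tcp_pos: [0.6252, 0.0968, 0.1519]
time_s: 83.35
tcp_pos: [0.5707, 0.1663, 0.1895]
time_s: 84.6
tcp_pos: [0.5377, 0.1799, 0.2222]
[-162.4  181.   222.2] [-10.  20. -19. -86. -69. -12.]
ROW x14 [-12.41, -2.27, 6.9, 2.7, -4.6, 1.53] maxstep 10.1 err 0.000 margin 25.9 zmin 60 q [  25.   27.  -18.   -0.  -45. -122.]
ROW x4 [0.0, 0.0, 13.75, 0.0, 0.0, 0.0] maxstep 1.7 err 0.000 margin 29.2 zmin 5 q [  25.   32.  -20.   -0.  -38. -122.]
([781.4, -470.0, 76.2, 97.4, 14.2], [544.0, 116.0]) [ 156.6 -435.4    0. ]
([668.4, 275.1, 88.9, 85.5, 12.9], [192.0, 176.0]) [-43.9 291.1   0. ]
([637.8, -15.5, -7.5, 64.4, 49.7], [329.0, 188.0]) [-39.8  -1.1   0. ]
([628.6, 86.3, -1.1, 63.9, 50.4], [281.0, 191.0]) [-61.   98.9   0. ]
```

```bash
python3 -m creep '[[-12.4,-2.3,6.9,2.7,-4.6,1.53,0.5],[-12.4,-2.3,6.9,2.7,-4.6,1.53,0.5],[-12.4,-2.3,6.9,2.7,-4.6,1.53,0.5],[-12.4,-2.3,6.9,2.7,-4.6,1.53,0.5],[-12.4,-2.3,6.9,2.7,-4.6,1.53,0.5],[-12.4,-2.3,6.9,2.7,-4.6,1.53,0.5],[-12.4,-2.3,6.9,2.7,-4.6,1.53,0.5],[-12.4,-2.3,6.9,2.7,-4.6,1.53,0.5],[-12.4,-2.3,6.9,2.7,-4.6,1.53,0.5],[-12.4,-2.3,6.9,2.7,-4.6,1.53,0.5]]' | head -2
python3 -m creep '[[-12.4,-2.3,6.9,2.7,-4.6,1.53,0.5],[-12.4,-2.3,6.9,2.7,-4.6,1.53,0.5],[-12.4,-2.3,6.9,2.7,-4.6,1.53,0.5],[-12.4,-2.3,6.9,2.7,-4.6,1.53,0.5],[0,0,13.5,0,0,0,0.5],[0,0,13.5,0,0,0,0.5],[0,0,13.5,0,0,0,0.5],[0,0,13.5,0,0,0,0.5],[0,0,0,0,0,0,0.5],[0,0,0,0,0,0,0.5]]'
python3 - <<'E'
from plan import *
T,s=pose(); print(inblk(s["tcp_pos"])); rel(T,blk(-90,100,4.5,0)@F,7)
E
```

```text
time_s: 85.9
tcp_pos: [0.5789, 0.1369, 0.097]
time_s: 87.15
tcp_pos: [0.5721, 0.0943, 0.006]
ee_rot: [[0.119, 0.993, 0.0], [0.993, -0.119, 0.001], [0.001, 0.0, -1.0]]
wrist_force: [-0.4, 0.0, -0.1]
gripper_width: 0.496
[-118.1  100.1    6. ]
tot [-0.1 28.1  1.5] [ 0. -0. -0.] | row/7 [-0.01, 4.01, 0.21, 0.0, -0.01, -0.01]
```

```bash
python3 -m creep '[[0,4.1,0.2,0,0,0,0.5],[0,4.1,0.2,0,0,0,0.5],[0,4.1,0.2,0,0,0,0.5],[0,4.1,0.2,0,0,0,0.5],[0,4.1,0.2,0,0,0,0.5],[0,4.1,0,0,0,0,0.5],[0,3,0,0,0,0,0.5],[0,3,0,0,0,0,0.5],[0,2.5,0,0,0,0,0.5],[0,2,0,0,0,0,0.5]]'
python3 -m creep '[[0,1,0,0,0,0,0.5],[0,0,0,0,0,0,0.5],[0,-5,0,0,0,0,0.5],[0,-8,0,0,0,0,0.5],[0,-10,-20,0,0,0,0.8],[0,-20,-40,0,0,0,1],[0,-20,-40,0,0,0,1],[0,-20,-40,0,0,0,1],[0,-20,-40,0,0,0,1],[0,0,0,0,0,0,1]]'
python3 - <<'E'
from plan import *
T,s=pose(); p,_,_=fit(); q=np.array(s["joints"]);print(inblk(s["tcp_pos"]),q.round(0))
for b in boards("top",amin=200,save="pics/t13.png")[0]: print(b,inblk([b[0][0]/1e3,b[0][1]/1e3,0]))
im,c=cam("scene"); cv2.imwrite("pics/s13.png",im); cv2.imwrite("pics/s13c.png",cv2.resize(im[170:270,160:240],None,fx=6,fy=6,interpolation=cv2.INTER_CUBIC))
A=target([480,-330,220],-90)@F; 
for yaw in (-90,90,-45,0,45): 
  A=target([480,-330,220],yaw); qq,e=ik(p,A,RC,q-[60,0,0,0,0,0]); print(yaw,qq.round(0),e)
E
```

```text
time_s: 88.4
tcp_pos: [0.6025, 0.0901, 0.0043]
ee_rot: [[0.12, 0.993, -0.009], [0.993, -0.12, -0.0], [-0.002, -0.009, -1.0]]
wrist_force: [-12.6, 6.8, 8.6]
gripper_width: 0.5
time_s: 89.65
tcp_pos: [0.5066, 0.1029, 0.1888]
ee_rot: [[0.118, 0.993, 0.008], [0.993, -0.118, 0.004], [0.005, 0.008, -1.0]]
wrist_force: [-0.5, 0.1, -1.7]
gripper_width: 0.984
[-184.1  100.9  188.8] [  29.   13.  -18.    0.  -59. -126.]
([782.3, -470.0, 75.7, 97.8, 13.4], [544.0, 116.0]) [ 157.5 -435.3    0. ]
([648.8, 82.6, -5.2, 64.4, 49.5], [283.0, 184.0]) [-40.5  97.6   0. ]
([668.4, 275.1, 88.9, 85.5, 12.9], [192.0, 176.0]) [-43.9 291.1   0. ]
([638.2, -15.0, -6.2, 64.5, 49.9], [329.0, 188.0]) [-39.5  -0.6   0. ]
([626.5, -118.7, -6.4, 64.5, 48.9], [379.0, 193.0]) [ -38.8 -104.9    0. ]
-90 [ -40.   11.  -13.  -46.  -47. -177.] 7.428616553233773
90 [-19.  18.  -6.   0. -66. -71.] 3.885780586188048e-14
-45 [ -27.   18.   -2.  -15.  -67. -177.] 2.643603551560787
0 [ -19.   18.   -6.   -0.  -66. -161.] 1.0384483564361544e-10
45 [ -19.   18.   -6.    0.  -66. -116.] 1.3877787807814457e-14
```

View pics/s13c.png

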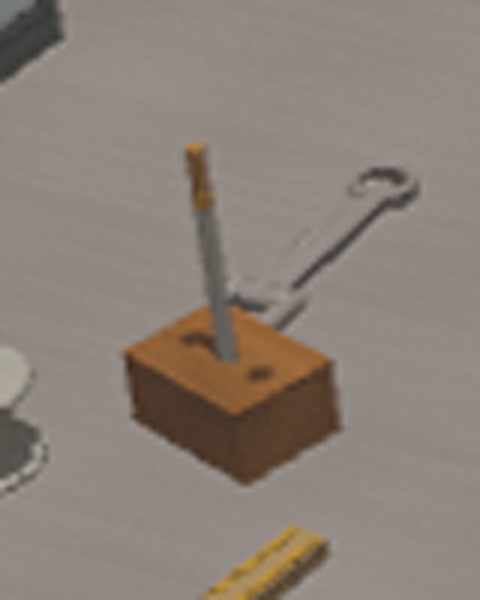

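All three boards are squared: centres at y 97.6, -0.6 and -104.9. The brush in the crop stands upright, base (227,357) and tip (196,150). I'll locate it and the vial from both cameras.

Run:
```python
from plan import *
im,c=cam("scene"); print("scene base",back(c,(197.8,229.3),.035).round(4),"top",back(c,(192.7,194.6),.132).round(4))
it,ct=cam("top"); print("top base",back(ct,(482.9,238.1),.035).round(4),"tip",back(ct,(496.2,233.3),.132).round(4))
print(proj(ct,[.54,-.34,.035]),proj(ct,[.54,-.34,.132]))
for n,C in (("scene",c),("top",ct)):
  print(n,[(np.round(d["xy"],1).tolist(),d["p"],back(C,d["xy"],.044).round(3).tolist(),back(C,d["xy"],.073).round(3).tolist()) for d in find_in(n,"vial_mouth")])
a=cv2.resize(it[205:270,440:520],None,fx=5,fy=5,interpolation=cv2.INTER_CUBIC); b=cv2.resize(it[225:290,125:205],None,fx=5,fy=5,interpolation=cv2.INTER_CUBIC)
d=cv2.resize(im[260:325,440:520],None,fx=5,fy=5,interpolation=cv2.INTER_CUBIC)
cv2.imwrite("pics/c14.png",np.vstack([np.hstack([a,b]),np.hstack([d,d*0])])[:600,:800])
```

```text
scene base [ 0.5266 -0.3186  0.035 ] top [ 0.5263 -0.318   0.132 ]
top base [ 0.5245 -0.3238  0.035 ] tip [ 0.5245 -0.3204  0.132 ]
[490.67049572 230.34011112] [506.60580807 224.7418114 ]
scene [([474.1, 295.8], 0.75, [0.522, 0.337, 0.044], [0.557, 0.337, 0.073])]
top [([327.1, 157.1], 0.74, [0.695, -0.012, 0.044], [0.688, -0.012, 0.073]), ([341.1, 122.1], 0.73, [0.768, -0.042, 0.044], [0.758, -0.041, 0.073])]
```

View pics/c14.png

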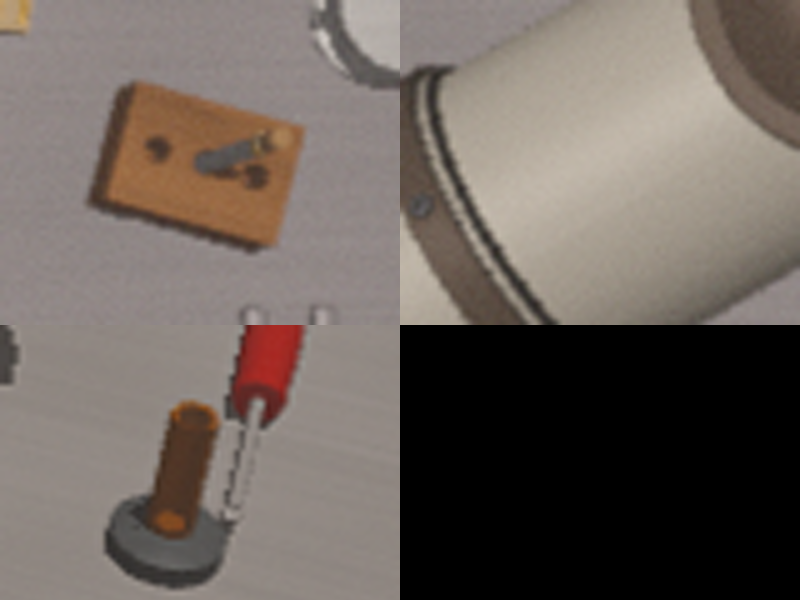

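Run:
```python
from plan import *
T,s=pose(); p,_,_=fit(); q=np.array(s["joints"])
walk(p,T,target([510,-319,200],90),10,q)
im,c=cam("scene"); it,ct=cam("top")
print("vial scene",back(c,(479.2,278),.073).round(4),back(c,(473.6,303),.010).round(4)," top",back(ct,(151.4,255.7),.073).round(4),back(ct,(163.8,257.1),.012).round(4))
```

```text
ROW x10 [-41.97, 3.25, -1.65, -0.01, 0.0, -0.69] maxstep 5.6 err 0.000 margin 41.8 zmin 185 q [-17.  21.  -5.  -0. -64. -73.]
vial scene [0.4978 0.3378 0.073 ] [0.5035 0.3386 0.01  ]  top [0.4965 0.3376 0.073 ] [0.4971 0.3324 0.012 ]
```

```bash
python3 -m creep '[[-42,3.2,-1.6,0,0,-0.69,1],[-42,3.2,-1.6,0,0,-0.69,1],[-42,3.2,-1.6,0,0,-0.69,1],[-42,3.2,-1.6,0,0,-0.69,1],[-42,3.2,-1.6,0,0,-0.69,1],[-42,3.2,-1.6,0,0,-0.69,1],[-42,3.2,-1.6,0,0,-0.69,1],[-42,3.2,-1.6,0,0,-0.69,1],[-42,3.2,-1.6,0,0,-0.69,1],[-42,3.2,-1.6,0,0,-0.69,1]]'
python3 - <<'E'
from plan import *
T,s=pose()
im,c=cam("wrist"); cv2.imwrite("pics/w15.png",im); print(find_in("wrist","brush"),proj(c,[.526,-.319,.035]),proj(c,[.526,-.319,.132]))
E
```

```text
time_s: 91.3
tcp_pos: [0.5099, -0.3204, 0.1997]
ee_rot: [[-0.001, 1.0, -0.001], [1.0, 0.001, 0.001], [0.001, -0.001, -1.0]]
wrist_force: [0.9, 0.0, -0.1]
gripper_width: 1.004
[{'xy': [317.3, 254.2], 'p': 0.6}] [318.19545906 228.89884689] [318.75158533 266.47737767]
```

View pics/w15.png

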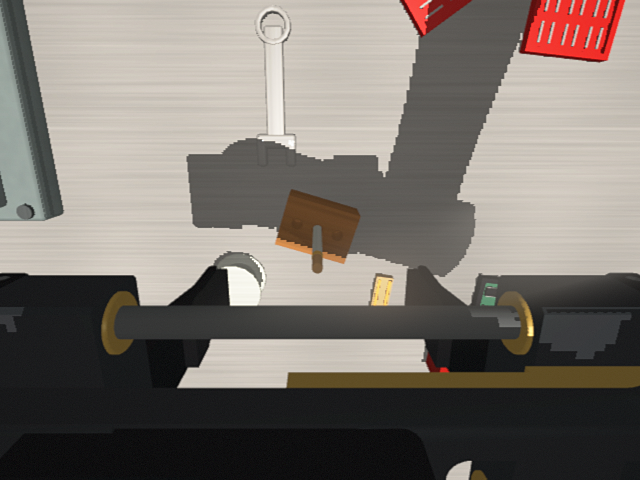

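Wrist view: the brush base is at (317,229) and its tip at (318,267), within 1 px of the predicted (318,229) and (319,266). I'll grip it at TCP z 76.

```bash
python3 -m creep '[[1.4,16,0,0,0,0,1],[0,0,20,0,0,0,1],[0,0,20,0,0,0,1],[0,0,20,0,0,0,1],[0,0,20,0,0,0,1],[0,0,20,0,0,0,1],[0,0,16,0,0,0,1],[0,0,8,0,0,0,1],[0,0,0,0,0,0,1],[0,0,0,0,0,0,0]]'
python3 -m creep '[[0,0,0,0,0,0,0],[0,0,0,0,0,0,0],[0,0,0,0,0,0,0],[0,0,0,0,0,0,0],[0,0,0,0,0,0,0],[0,0,0,0,0,0,0],[0,0,0,0,0,0,0],[0,0,0,0,0,0,0],[0,0,0,0,0,0,0],[0,0,0,0,0,0,0]]'
```

```text
time_s: 92.65
tcp_pos: [0.5266, -0.3176, 0.0773]
ee_rot: [[-0.001, 1.0, 0.001], [1.0, 0.001, -0.0], [-0.0, 0.001, -1.0]]
wrist_force: [-0.1, -0.7, -0.8]
gripper_width: 0.947
time_s: 93.9
tcp_pos: [0.526, -0.3187, 0.0766]
ee_rot: [[-0.001, 1.0, 0.0], [1.0, 0.001, -0.001], [-0.001, 0.0, -1.0]]
wrist_force: [-0.6, -5.8, -1.9]
gripper_width: 0.084
```

```bash
python3 -m creep '[[0,0,-10,0,0,0,0],[0,0,-20,0,0,0,0],[0,0,-20,0,0,0,0],[0,0,-20,0,0,0,0],[0,0,-20,0,0,0,0],[0,0,-20,0,0,0,0],[0,0,0,0,0,0,0],[0,0,0,0,0,0,0],[0,0,0,0,0,0,0],[0,0,0,0,0,0,0]]'
python3 - <<'E'
from plan import *
T,s=pose(); p,_,_=fit(); q=np.array(s["joints"])
for yaw in (90,60,45): A=target([490,337,187],yaw); walk(p,T,A,20,q)
im,c=cam("wrist"); cv2.imwrite("pics/w16.png",im[200:330,230:410]); cv2.imwrite("pics/w16.png",cv2.resize(im[200:330,230:410],None,fx=4,fy=4))
E
```

```text
time_s: 95.15
tcp_pos: [0.5257, -0.3173, 0.1857]
ee_rot: [[-0.001, 1.0, -0.002], [1.0, 0.001, 0.001], [0.001, -0.002, -1.0]]
wrist_force: [0.1, 0.6, -0.3]
gripper_width: 0.081
ROW x20 [32.72, -1.77, -0.04, -0.0, -0.0, 0.0] maxstep 3.8 err 0.000 margin 37.3 zmin 186 q [  50.   21.   -7.    0.  -62. -140.]
ROW x20 [31.64, -9.88, -0.04, -0.01, -0.0, 1.5] maxstep 5.7 err 0.000 margin 7.3 zmin 186 q [  50.   21.   -7.    0.  -62. -170.]
ROW x20 [30.6, -13.92, -0.04, -0.01, -0.0, 2.25] maxstep 6.8 err 0.654 margin 0.0 zmin 186 q [  48.   21.   -5.   -4.  -64. -177.]
```

View pics/w16.png

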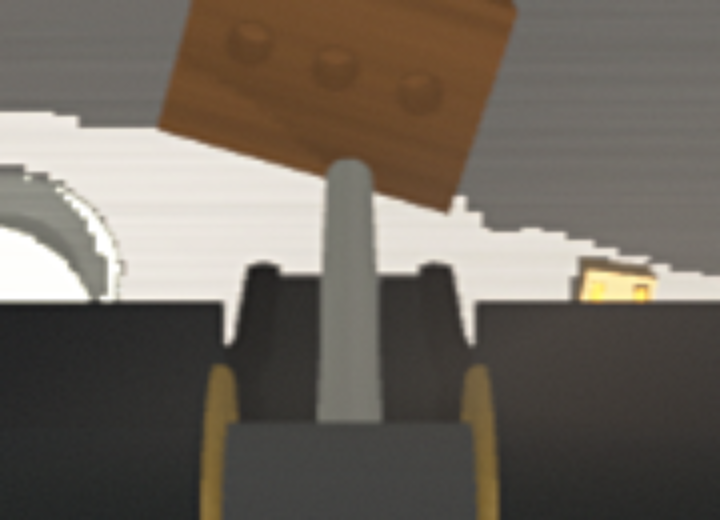

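Wrist crop: the brush is firmly held and hangs straight, with its lower end at about (317,240) in the full frame. Carrying it to the vial.

```bash
python3 - <<'E'
from plan import *
T,s=pose(); im,c=cam("wrist"); x,y,z=s["tcp_pos"]; print(proj(c,[x,y,z-.0696]),[proj(c,[x+d,y,z-.0696]).round(1).tolist() for d in (-.004,.004)])
E
python3 -m creep '[[32.7,-1.8,0,0,0,0,0],[32.7,-1.8,0,0,0,0,0],[32.7,-1.8,0,0,0,0,0],[32.7,-1.8,0,0,0,0,0],[32.7,-1.8,0,0,0,0,0],[32.7,-1.8,0,0,0,0,0],[32.7,-1.8,0,0,0,0,0],[32.7,-1.8,0,0,0,0,0],[32.7,-1.8,0,0,0,0,0],[32.7,-1.8,0,0,0,0,0]]' | head -2
python3 -m creep '[[32.7,-1.8,0,0,0,0,0],[32.7,-1.8,0,0,0,0,0],[32.7,-1.8,0,0,0,0,0],[32.7,-1.8,0,0,0,0,0],[32.7,-1.8,0,0,0,0,0],[32.7,-1.8,0,0,0,0,0],[32.7,-1.8,0,0,0,0,0],[32.7,-1.8,0,0,0,0,0],[32.7,-1.8,0,0,0,0,0],[32.7,-1.8,0,0,0,0,0]]'
python3 - <<'E'
from plan import *
T,s=pose(); im,c=cam("wrist"); x,y,z=s["tcp_pos"]; o=(210,130); k=4
cv2.imwrite("pics/w17.png",cv2.resize(im[130:280,220:420],None,fx=4,fy=4,interpolation=cv2.INTER_CUBIC))
print(proj(c,[x,y,z-.0696]),"mouth",proj(c,[.4975,.3375,.073]),"foot",proj(c,[.4975,.3375,.014]),find_in("wrist","vial_mouth"))
E
```

```text
[316.67378245 243.19042171] [[316.7, 237.5], [316.7, 248.8]]
time_s: 96.5
tcp_pos: [0.5075, 0.0106, 0.1868]
time_s: 97.75
tcp_pos: [0.4891, 0.3376, 0.1869]
ee_rot: [[-0.001, 1.0, -0.0], [1.0, 0.001, 0.001], [0.001, -0.0, -1.0]]
wrist_force: [0.1, -0.6, -0.6]
gripper_width: 0.08
[316.7133748  243.07012899] mouth [316.63322171 236.24542265] foot [316.6754138 218.6831464] [{'xy': [314.5, 215.7], 'p': 0.91}]
```

View pics/w17.png

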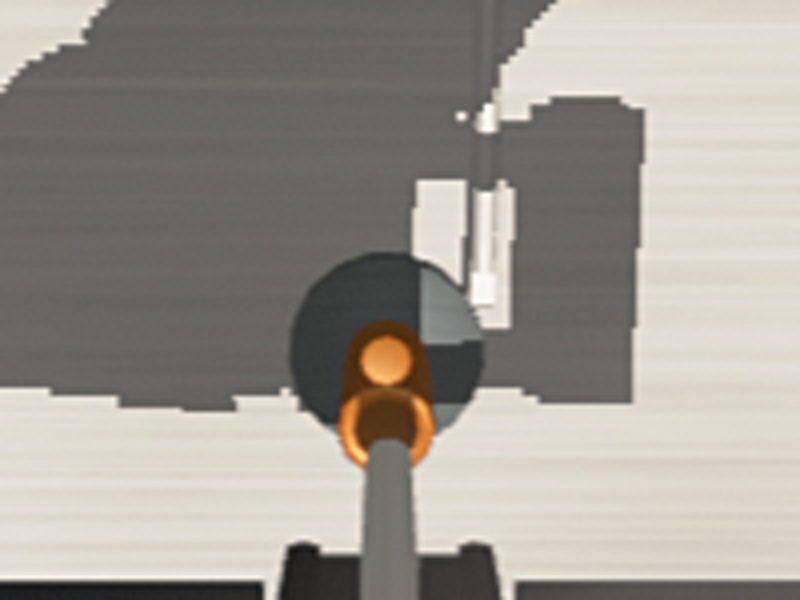

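Crop (full frame = crop/4 + (220,130)): the vial mouth is at (316.6,236.8), the foot at (316.7,217) and the rod end edge at (317,240). The sideways fit is exact. Along x the rod end sits about 1.5 mm ahead of the TCP. I'll align, go down to just above the mouth, and look again.

```bash
python3 -m creep '[[0,3.5,0,0,0,0,0],[0,3.7,0,0,0,0,0],[0,0,12,0,0,0,0],[0,0,12,0,0,0,0],[0,0,10,0,0,0,0],[0,0,0,0,0,0,0],[0,0,0,0,0,0,0],[0,0,0,0,0,0,0],[0,0,0,0,0,0,0],[0,0,0,0,0,0,0]]'
python3 - <<'E'
from plan import *
T,s=pose(); im,c=cam("wrist"); x,y,z=s["tcp_pos"]
w=cv2.resize(im[200:275,270:365],None,fx=6,fy=6,interpolation=cv2.INTER_CUBIC); 
print(proj(c,[x,y,z-.0696]),"mouth",proj(c,[.4975,.3375,.073]))
i2,c2=cam("scene"); e=cv2.resize(i2[225:315,445:510],None,fx=5,fy=5,interpolation=cv2.INTER_CUBIC)
print("scene end",proj(c2,[x,y,z-.0696]),"mouth",proj(c2,[.4975,.3375,.073]))
h=max(w.shape[0],e.shape[0]); pad=lambda a:np.vstack([a,np.zeros((h-a.shape[0],a.shape[1],3),np.uint8)])
o=np.hstack([pad(w),pad(e)]); print(o.shape,w.shape); o=o[:600,:]; cv2.imwrite("pics/w18.png",cv2.resize(o,None,fx=800/o.shape[1],fy=800/o.shape[1])); print(800/o.shape[1])
E
```

```text
time_s: 99.1
tcp_pos: [0.4965, 0.3366, 0.1532]
ee_rot: [[-0.001, 1.0, 0.0], [1.0, 0.001, 0.001], [0.001, 0.0, -1.0]]
wrist_force: [-0.5, -0.7, 0.3]
gripper_width: 0.083
[316.68804782 243.03994446] mouth [317.92636362 239.83836875]
scene end [479.64313192 273.43071953] mouth [479.04778839 277.87356759]
(450, 895, 3) (450, 570, 3)
0.8938547486033519
```

View pics/w18.png

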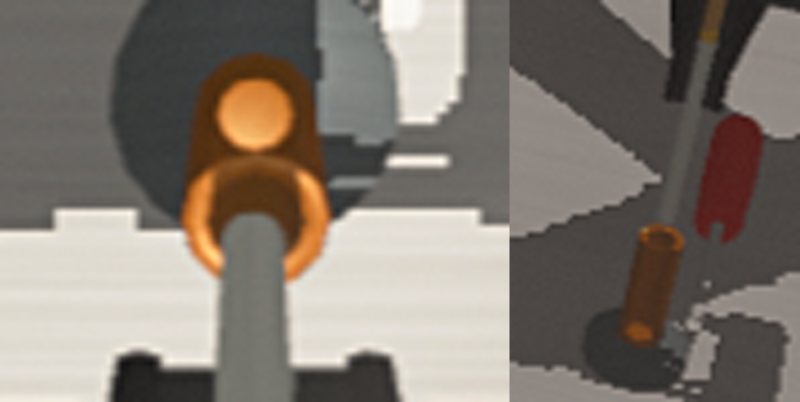

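Rod end and mouth agree to about 0.5 mm in the wrist view, and the scene view shows them in line. Inserting slowly.

```bash
python3 -m creep '[[0.5,0,3,0,0,0,0],[0,0,3,0,0,0,0],[0,0,3,0,0,0,0],[0,0,3,0,0,0,0],[0,0,3,0,0,0,0],[0,0,3,0,0,0,0],[0,0,3,0,0,0,0],[0,0,4,0,0,0,0],[0,0,0,0,0,0,0],[0,0,0,0,0,0,0]]'
```

```text
time_s: 100.45
tcp_pos: [0.4965, 0.3371, 0.128]
ee_rot: [[-0.001, 1.0, -0.0], [1.0, 0.001, 0.001], [0.001, -0.0, -1.0]]
wrist_force: [0.2, 0.3, -0.4]
gripper_width: 0.081
```

Inside the mouth, with no force. Going on to the bottom.

```bash
python3 -m creep '[[0,0,4,0,0,0,0],[0,0,4,0,0,0,0],[0,0,4,0,0,0,0],[0,0,4,0,0,0,0],[0,0,4,0,0,0,0],[0,0,4,0,0,0,0],[0,0,4,0,0,0,0],[0,0,4,0,0,0,0],[0,0,0,0,0,0,0],[0,0,0,0,0,0,0]]'; python3 -m creep '[[0,0,3,0,0,0,0],[0,0,2,0,0,0,0],[0,0,2,0,0,0,0],[0,0,1.5,0,0,0,0],[0,0,1,0,0,0,0],[0,0,1,0,0,0,0],[0,0,0.7,0,0,0,0],[0,0,0,0,0,0,0],[0,0,0,0,0,0,0],[0,0,0,0,0,0,0]]'
```

```text
time_s: 101.7
tcp_pos: [0.4965, 0.3371, 0.096]
ee_rot: [[-0.001, 1.0, -0.0], [1.0, 0.001, 0.001], [0.001, -0.0, -1.0]]
wrist_force: [0.3, 0.7, -0.3]
gripper_width: 0.081
time_s: 102.95
tcp_pos: [0.4965, 0.3371, 0.0848]
ee_rot: [[-0.001, 1.0, -0.0], [1.0, 0.001, 0.001], [0.001, -0.0, -1.0]]
wrist_force: [0.8, -0.0, -0.3]
gripper_width: 0.084
```

```bash
python3 -m creep '[[0,0,0,0,0,0,0.4],[0,0,0,0,0,0,0.4],[0,0,0,0,0,0,0.4],[0,0,0,0,0,0,0.4],[0,0,0,0,0,0,0.4],[0,0,-10,0,0,0,0.4],[0,0,-20,0,0,0,0.4],[0,0,-25,0,0,0,0.4],[0,0,-25,0,0,0,0.4],[0,0,-25,0,0,0,0.4]]'; python3 -m creep '[[0,0,-15,0,0,0,0.4],[0,-15,-10,0,0,0,0.4],[0,-25,0,0,0,0,0.4],[0,-25,0,0,0,0,0.4],[0,-25,0,0,0,0,0.4],[0,-20,0,0,0,0,0.4],[0,-20,0,0,0,0,0.4],[0,0,0,0,0,0,0.4],[0,0,0,0,0,0,0.4],[0,0,0,0,0,0,0.4]]'
python3 - <<'E'
from plan import *
T,s=pose()
for b in boards("top",amin=200,save="pics/t19.png")[0]: print(b,inblk([b[0][0]/1e3,b[0][1]/1e3,0]))
im,c=cam("scene"); cv2.imwrite("pics/s19.png",cv2.resize(im[190:370,190:520],None,fx=2.4,fy=2.4,interpolation=cv2.INTER_CUBIC))
print("tip if seated",proj(c,[.4975,.3375,.140]),"if 6mm high",proj(c,[.4975,.3375,.146]))
for k in ("socket","connector"): print(k,[(np.round(d["xy"]).tolist(),d["p"]) for d in find_in("scene",k)])
E
```

```text
time_s: 104.2
tcp_pos: [0.4966, 0.337, 0.1914]
ee_rot: [[-0.001, 1.0, 0.001], [1.0, 0.001, 0.001], [0.001, 0.001, -1.0]]
wrist_force: [0.3, 0.2, 0.4]
gripper_width: 0.399
time_s: 105.45
tcp_pos: [0.3669, 0.337, 0.2147]
ee_rot: [[-0.0, 1.0, -0.0], [1.0, 0.0, 0.001], [0.001, -0.0, -1.0]]
wrist_force: [-0.4, -0.8, 0.1]
gripper_width: 0.398
([781.7, -468.8, 75.2, 99.7, 14.4], [544.0, 116.0]) [ 156.7 -434.2    0. ]
([648.8, 82.6, -6.2, 64.5, 49.3], [283.0, 184.0]) [-40.5  97.6   0. ]
([668.4, 275.1, 88.9, 85.5, 12.9], [192.0, 176.0]) [-43.9 291.1   0. ]
([638.2, -15.0, -6.8, 64.3, 49.8], [329.0, 188.0]) [-39.5  -0.6   0. ]
([626.7, -118.8, -7.1, 65.1, 48.9], [379.0, 193.0]) [ -38.6 -105.     0. ]
tip if seated [485.34242687 251.38985875] if 6mm high [485.92961144 248.91937133]
socket [([202.0, 266.0], 0.53)]
connector [([427.0, 351.0], 0.57)]
```

Run:
```python
from plan import *
im,c=cam("scene"); h=cv2.cvtColor(im,cv2.COLOR_BGR2HSV)
sub=h[235:300,465:505]; m=(sub[...,0]>5)&(sub[...,0]<30)&(sub[...,1]>110)
for r in range(0,65,2): 
    cs=np.where(m[r])[0]
    if len(cs): print(235+r,465+cs.min(),465+cs.max(),np.median(sub[r,cs,2]))
h0=cv2.imread("pics/scene0.png").astype(int); d=np.abs(im.astype(int)-h0).sum(2)
for n,P in (("socket",(202,266)),("connector",(427,350)),("tin",(500,352)),("spool",(153,240)),("jar",(249,334)),("spanner",(215,210)),("screwdriver",(494,268))): 
    x,y=P; print(n,(d[y-14:y+14,x-14:x+14]>90).mean().round(3))
print(find_in("scene","brush"))
```

```text
251 483 486 166.5
253 484 485 83.5
255 483 485 88.0
257 483 484 90.0
259 482 484 91.0
261 481 484 101.0
275 476 476 136.0
277 474 482 121.0
279 474 483 91.0
281 473 482 75.0
283 473 481 75.0
285 473 481 74.0
287 472 480 75.0
289 472 480 74.0
291 471 479 76.0
293 471 479 75.0
295 470 478 75.0
297 470 478 76.0
299 470 478 79.0
socket 0.0
connector 0.0
tin 0.0
spool 0.0
jar 0.0
spanner 0.0
screwdriver 0.455
[{'xy': [430.5, 352.7], 'p': 0.63}, {'xy': [474.0, 297.7], 'p': 0.17}]
```

Run:
```python
from plan import *
a=cv2.imread("pics/scene0.png"); b,c=cam("scene")
for im in (a,b):
    h=cv2.cvtColor(im,cv2.COLOR_BGR2HSV)[240:300,470:520]; m=((h[...,0]<6)|(h[...,0]>174))&(h[...,1]>120); print(np.argwhere(m).mean(0),m.sum())
finish_job()
```

```text
[23.51492537 23.73134328] 268
[23.76190476 23.76923077] 273
the job is handed in; nothing more can be done
```

I turned all three green boards over and put the flux brush in its vial, then handed the job in at about 105 s of the 210 s allowed. No verdict was reported.

- **Turning the boards:** I stood each board against the block, gripped it again, tipped it back so it fell chip side up, and pushed it against the face with two fingers. The wrist felt 6 to 9 N while each board stood against the block and 9 to 13 N during the final pushes. One board was knocked about 4 cm aside during the run, and I took it from its new place.
- **Boards, last check:** From the top camera, the centres lie 38.6, 39.5 and 40.5 mm in front of the modelled face (38 expected, 34 to 42 allowed). They lie at about -105, -1 and +98 mm along the block. Their angles are within about 1° of the block.
- **Brush, last check:** The tip appears at row 251 in the scene picture, against 251.4 expected when it is fully seated, so the handle is at or very near the bottom.
- **Bystanders:** The socket, connector, tin, spool, jar and spanner look unchanged from the first picture. The screwdriver area differed at first, but its handle is within 0.3 pixels of where it started, so that was a shadow.
- **What failed or disagreed:**
  - The first attempt to tilt a board forward hit a wrist joint limit, so I put that board down, turned the gripper half round and gripped it again.
  - The viewer's 16-picture limit was used up, so the final checks are by numbers only, not by eye.
  - The brush network's last report was wrong: it pointed at the connector. I used the pixel measurement instead.

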